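Slide a loaded weight tray across the isolation gap onto the weighing slab

TASK

The tray with the round weight is to go from the metal loading stand onto the free-standing marble slab; it must be slid across the open gap on its runners, never lifted and never dipping into the gap. The weight sits at one end, where it can tip the tray into the gap, so first shift it to the middle of the tray; then push the tray across until its leading end meets the steel stop pin, and swing its tail round so that its long side lies flush along the steel fence and its end still meets the pin. Keep the weight and the threaded adapter standing in the tray, leave the oil bottle and the loose plug alone, and let go of everything.

Things in the scene. Friction and masses are not known exactly. Their poses are not given: they have to be found in the camera images.
- slab: Marble weighing slab, fixed on rubber feet, 190 (x) x 260 (y) mm, 60 mm high: its top is at z = 0.060. Origin on the bench under its centre. Its y axis is the way the tray travels (roughly to the robot's left), its x axis points away from the robot. A tray that touches both fence and pin has its origin at x = -12, y = +2 mm in this frame and the slab's yaw.
- stand: Fixed loading stand, an aluminium plate on four legs, 170 (x) x 235 (y) mm, its top at z = 0.060, level with the slab's. Origin on the bench under its centre, axes parallel to the slab's. It stands on the slab's -y side, across an open gap of 74 to 82 mm square to the slab's y axis.
- tray: Loose steel tray with dark mat, 130 (x) x 220 (y) x 32 mm, walls 3 mm, 0.13 kg, on two slippery white runners (sliding takes under 1 N). Origin: centre of its underside; mat 8 mm above it. +y end leads. It starts 3 to 7 degrees askew, tail away from the fence side; slid along the slab's y unturned it clears the fence by 8 mm or more. With the weight within 20 mm of the middle it crosses level.
- fence (a point): Steel fence fixed on the slab's robot side (-x): a bar 14 mm wide, 16 mm high, 220 mm long along the slab's y, with dark screw heads. The point is the middle of its inner (+x) face, at half height; in the slab's frame x = -77, y = +10 mm.
- stop_pin (a point): Upright steel dowel pin, diameter 12 mm, 22 mm high, fixed on the slab near its far (+y) end, 30 mm from the fence's face. The point is at half its height, on its axis; in the slab's frame at x = -47, y = +118 mm.
- weight_center (a point): Round slotted stainless weight lying flat in the tray, diameter 61 mm, 26 mm high, about 0.57 kg; the point is its centre, 13 mm above the mat. It starts about 70 mm from the tray's middle, at the leading or at the trailing end, close to the end wall; 28 mm are free on each side of it across the tray.
- adapter_center (a point): Threaded pipe adapter standing on its hex in the tray, 22 x 25 x 27 mm, 0.06 kg; the point is its centre, 13.5 mm above the mat. It starts at the end of the tray opposite to the weight, about 70 mm from the middle.
- oil_bottle: Bystander: loose plastic oil bottle with a blue cap, diameter 66 mm, 170 mm high, on the bench behind the stand; origin at the centre of its underside.
- plug: Bystander: small knurled metal plug, 20 mm across, 22 mm high, loose on the bench behind the gap; origin at the centre of its underside.
Not all that is in view belongs to the job. Of the things that look like the part that bears adapter_center, the smaller one is meant.

How it is judged:
On the way, in this order (a step that is already met when the one before it is completed fails the run):
1. the weight stands in the middle of the tray (within 22 mm of its centre along the tray, 30 mm across), the tray still on the stand (y of weight_center in the frame of tray between -0.022 and 0.022 m and x of weight_center in the frame of tray between -0.03 and 0.03 m and z of weight_center in the frame of tray below 0.024 m and y of tray in the frame of stand below 0.04 m), for 0.2 s.
2. the whole tray has crossed the gap and stands on the slab (y of tray in the frame of slab between -0.017 and 0.02 m and height (world z) of tray between 0.056 and 0.064 m), for 0.2 s.
At the end, for the whole second after the job is handed in: The tray stands level on the slab, its long side flush along the fence (centre line within 5 mm and 2 degrees of touching) and its leading end at the stop pin (within 6 mm); the weight and the adapter stand upright in it; all is at rest (x of tray in the frame of slab between -0.017 and -0.007 m and y of tray in the frame of slab between -0.004 and 0.007 m and height (world z) of tray between 0.056 and 0.064 m and angle between the y axis of tray and the y axis of slab, either way round below 0.035 rad and angle between tray's own z axis and vertical below 0.03 rad and linear speed of tray below 0.01 m/s and y of weight_center in the frame of tray between -0.08 and 0.08 m and x of weight_center in the frame of tray between -0.04 and 0.04 m and z of weight_center in the frame of tray between 0.017 and 0.025 m and y of adapter_center in the frame of tray between -0.105 and 0.105 m and x of adapter_center in the frame of tray between -0.06 and 0.06 m and angle between adapter_center's own z axis and vertical below 0.2 rad and angle between weight_center's own z axis and vertical below 0.1 rad).
It fails at once if the tray dips into the gap or is tipped (more than 3.7 degrees) (angle between tray's own z axis and vertical above 0.065 rad).
It fails at once if the tray is lifted (more than 10 mm) or falls off (height (world z) of tray above 0.07 m or height (world z) of tray below 0.052 m).
It fails at once if the oil bottle or the loose plug is disturbed (distance of any of oil_bottle, plug from where it was at the start of the episode above 0.02 m).
It also fails if it takes over 64 s, if anything falls off the work surface, if the arm or the gripper's body presses on something with over 40 N, if the wrist force passes 120 N, or if a joint passes its speed limit or range.

ROBOT

A 6-joint arm with a two-finger parallel gripper is mounted at the origin on a cart in front of the work surface, level with it; the furniture and walls round the work are solid. World frame = base frame: x ahead of the robot, y to its left, z up, the work surface at z = 0. Lengths are in m, angles in rad, forces in N, time in s.
With the tool pointing down it reaches from about 0.4 to 0.825 m from the base axis. Payload 7 kg.
Tool frame: the origin (TCP) lies midway between the tips of the shut fingers; the grasp point (between the pads) lies 19 mm behind it (arm.hold_point_z is the distance from the TCP to the grasp point, in m); z points along the fingers, x is the direction in which the jaws open and shut, and the axes are right-handed (so a half turn about z gives the same grasp; the last joint's range is limited). The gripper opens to 88 mm and grips with 3 to 60 N. Pads are 19 mm wide; open, the fingers measure 130 mm over their backs; the gripper's body (78 mm by 193 mm) begins 47 mm behind the grasp point.
Start: joints at [-0.888, 0.359, 0.012, 0, -1.224, -0.288], TCP at [0.26, -0.623, 0.227] pointing down, gripper open.
Joint ranges: [-3.07, 3.07], [-1.43, 2.12], [-1.02, 1.25], [-3.03, 1.67], [-3.05, -0], [-3.03, 3.03]. Speed limits (rad/s): [2.39, 2.39, 3.01, 3.14, 3.14, 3.14].

INTERFACE

Orientations are given as [roll, pitch, yaw] about the fixed x, y, z axes, in that order (R = Rz(yaw) Ry(pitch) Rx(roll)).
In Python, from station import readout, viewer, job, arm gives the robot as it stands.
- The arm moves only by the tool apply_moves, never from a script. Its argument "deltas" is text: rows parted by semicolons, each of 4 numbers parted by spaces: the shift along the tool's x, y, z in cm, then the turn about the tool's z in rad. A call has 1 to 10 rows; each row shifts and turns the commanded pose from where the row before left it, along the tool's axes as they then stand; what a row does not reach is not made up. A row lasts 1/8 s, in which the tool goes at most 62.5 mm and 10.7 degrees, less where a joint would pass 70% of its speed; a pose out of reach is approached as far as the arm can. A call is refused whole if a number of a shift passes 6.25 or a number of a turn 0.188, either way. A call with a gripper value outside its range is refused whole. "gripper" is the closure, from -1 (fully open) to 1 (shut), so that 0 is half open, set as the call begins (left out, the last holds). The fingers move at their own pace and stop on an object; "squeeze" is the grip in N (left out, the last holds). Time passes only in rows, so rows that do not move let the fingers close. It gives the time, the measured TCP pose, the force and the opening at its end, in the units of the state.
- readout.get_state(): the state, without advancing time (a new reading comes with each control period).
- viewer.grab_frame(name): name is "scene" or "side" or "wrist"; returns a dict with "image" (480x640x3 uint8, red, green, blue), "camera_matrix" (3x3 intrinsics, pixels), "cam_to_world" (4x4, takes a point from camera to world coordinates). Camera axes: x right, y up, looking along -z (the intrinsics and any distortion apply to the point x, -y, -z); pixel columns grow to the right and rows downward; lengths in m; the calibration is good to about 2 mm. The wrist camera is an equidistant fisheye: a pixel r from the principal point sees the ray r / f radians off the axis. A picture is of the moment at which its call begins. There is no depth.
- job.job_done(): hands the job in, once; it reports no verdict.
Trained networks look in the newest picture that a camera, given by its name, has taken for a name from the list of things; names that differ only in an ending like _2 or _b are one class to them, and where a whole thing is asked for, a point or a joint stands for the part that bears it (a point fixed in the world has none). Each returns a list of dicts, best first, with "conf" (0 to 1); they miss things now and then, are a little off and sometimes report something else, mostly with a low value. They report only what shows in the picture. A call takes as long as a camera call. They do not tell look-alikes from the thing itself.
- viewer.silhouettes(camera, query): "region" (480x640 bool, what is visible of it) and "extent" ([left, top, width, height] in pixels, round what is visible of it).
The state is a dict: "t": time; "q": joint angles; "qd": joint speeds; "joint_efforts": joint torques, N m; "eef_pos": TCP position; "ee_rot": TCP orientation; "force": force on the tool from outside, world axes, zero at the start; "moment": the same for the moment, N m; "width": finger opening in m.
Only numpy, scipy, OpenCV 4.12 (cv2) and the standard library are available. Lean on these libraries where they do the work, as an engineer would, in place of code of your own. Each camera call takes 0.05 s, during which the arm holds its last target.

## Working session

There is one attempt and no reset: what is moved stays moved. The work goes in short steps, Python scripts to look and compute and a tool call to move; the robot and the scene stay as the last step left them, time stands still between calls to the robot, and variables do not carry over. Pictures are saved under pics/ and viewed, and the job is handed in when it is done.

Besides the shell and the picture viewer there is one more tool, called after "Request:" as name(argument=value, ...) on one line, values as JSON. apply_moves: Moves the arm, as the interface text tells. Its arguments: {"type":"object","properties":{"deltas":{"type":"string"},"gripper":{"type":"number"},"squeeze":{"type":"number"}},"required":["deltas"]}

```bash
ls; mkdir -p pics; python3 - <<'E'
from station import readout, viewer, job, arm
import cv2, numpy as np
s=readout.get_state(); print(s['t'],s['eef_pos'],s['ee_rot'],s['width'],s['force'],arm.hold_point_z)
for n in ["scene","side","wrist"]:
    f=viewer.grab_frame(n); cv2.imwrite(f"pics/{n}0.png",f["image"][:,:,::-1]); np.savez(f"pics/{n}0.npz",K=f["camera_matrix"],T=f["cam_to_world"]); print(n,f["camera_matrix"].tolist(),f["cam_to_world"].round(4).tolist(),[k for k in f])
E
```

```text
pics
0.0 [ 0.25943043 -0.6226484   0.22564931] [-3.14146522e+00 -1.59915345e-03  1.96548138e+00] 0.08758031226739008 [-0.32022916 -0.37543354  0.74241098] 0.0188
scene [[524.6480156910719, 0.0, 321.2903136705731], [0.0, 524.6480156910719, 241.38514270640738], [0.0, 0.0, 1.0]] [[-0.7952, 0.4483, -0.4082, 0.0336], [-0.6062, -0.5768, 0.5476, 0.741], [0.0101, 0.6829, 0.7304, 1.0189], [0.0, 0.0, 0.0, 1.0]] ['image', 'camera_matrix', 'cam_to_world']
side [[433.06398074981144, 0.0, 319.7520292892578], [0.0, 433.06398074981144, 243.1194969886329], [0.0, 0.0, 1.0]] [[0.8245, 0.3013, -0.479, 0.1495], [-0.5658, 0.4245, -0.7068, -0.576], [-0.0096, 0.8538, 0.5205, 0.5328], [0.0, 0.0, 0.0, 1.0]] ['image', 'camera_matrix', 'cam_to_world']
wrist [[371.64829954431775, 0.0, 313.63627776655755], [0.0, 371.64829954431775, 236.43905091838613], [0.0, 0.0, 1.0]] [[-0.3863, -0.8793, -0.2786, 0.1843], [0.9224, -0.3679, -0.1176, -0.6544], [0.0009, -0.3024, 0.9532, 0.3844], [0.0, 0.0, 0.0, 1.0]] ['image', 'camera_matrix', 'cam_to_world']
```

View pics/scene0.png

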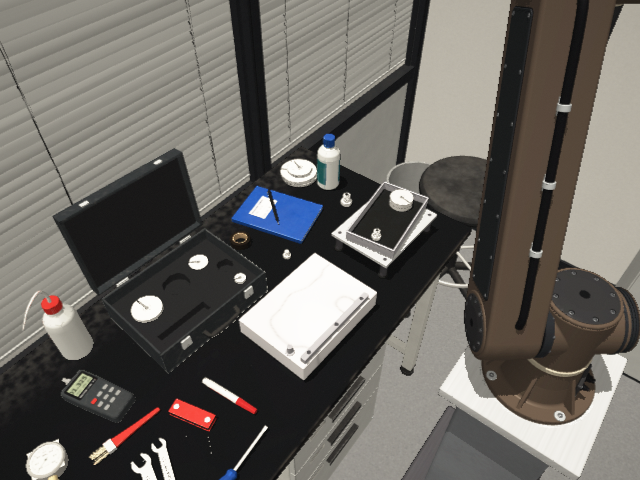

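View pics/side0.png

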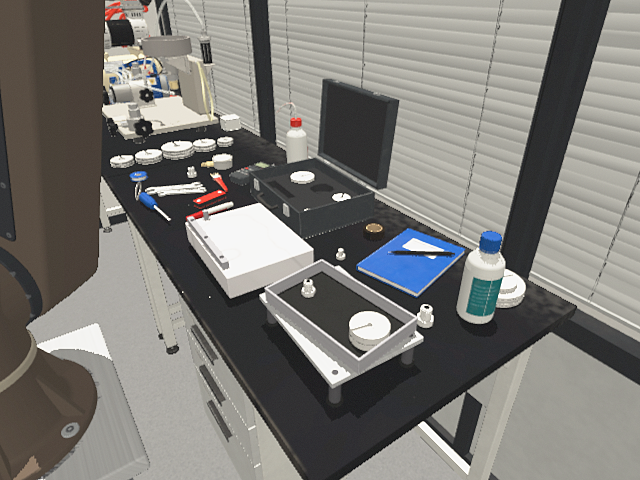

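View pics/wrist0.png

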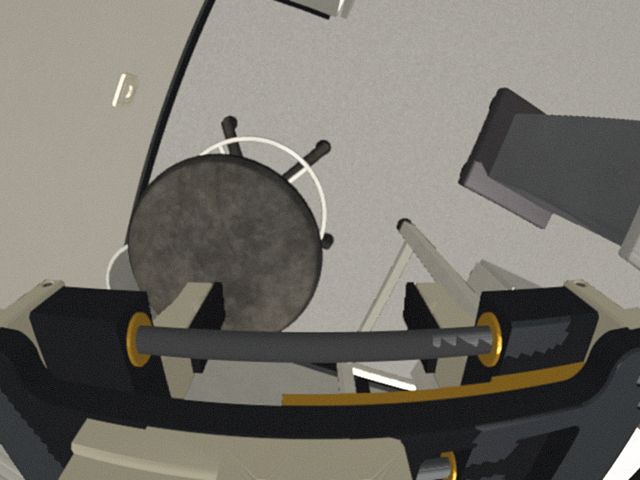

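```bash
cat > h.py <<'E'
import numpy as np, cv2
def load(n,i=0):
    d=np.load(f"pics/{n}{i}.npz"); return d['K'],d['T']
def proj(K,T,P):
    P=np.atleast_2d(np.asarray(P,float)); c=(P-T[:3,3])@T[:3,:3]; p=np.c_[c[:,0],-c[:,1],-c[:,2]]
    return np.c_[K[0,0]*p[:,0]/p[:,2]+K[0,2],K[1,1]*p[:,1]/p[:,2]+K[1,2]]
def back(K,T,uv,z):
    u,v=uv; d=T[:3,:3]@np.array([(u-K[0,2])/K[0,0],-(v-K[1,2])/K[1,1],-1]); o=T[:3,3]
    return o+d*(z-o[2])/d[2]
E
python3 - <<'E'
import cv2
a=cv2.imread('pics/scene0.png'); 
c=a[160:280,310:450]; cv2.imwrite('pics/c1.png',cv2.resize(c,None,fx=5,fy=5,interpolation=cv2.INTER_CUBIC))
c=a[250:380,235:385]; cv2.imwrite('pics/c2.png',cv2.resize(c,None,fx=5,fy=4.6,interpolation=cv2.INTER_CUBIC) if 0 else cv2.resize(c,None,fx=4.5,fy=4.5,interpolation=cv2.INTER_CUBIC))
a=cv2.imread('pics/side0.png'); c=a[190:390,180:440]; cv2.imwrite('pics/c3.png',cv2.resize(c,None,fx=3,fy=3,interpolation=cv2.INTER_CUBIC))
E
```

```text
(no output)
```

View pics/c1.png

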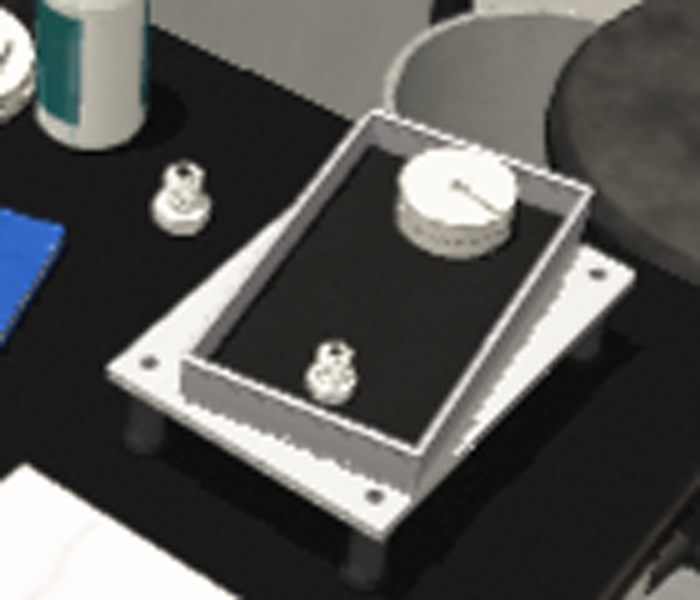

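View pics/c2.png

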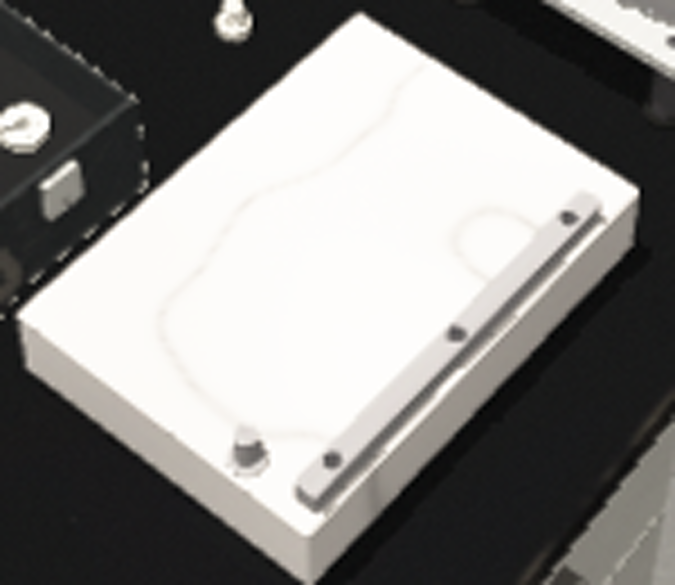

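View pics/c3.png

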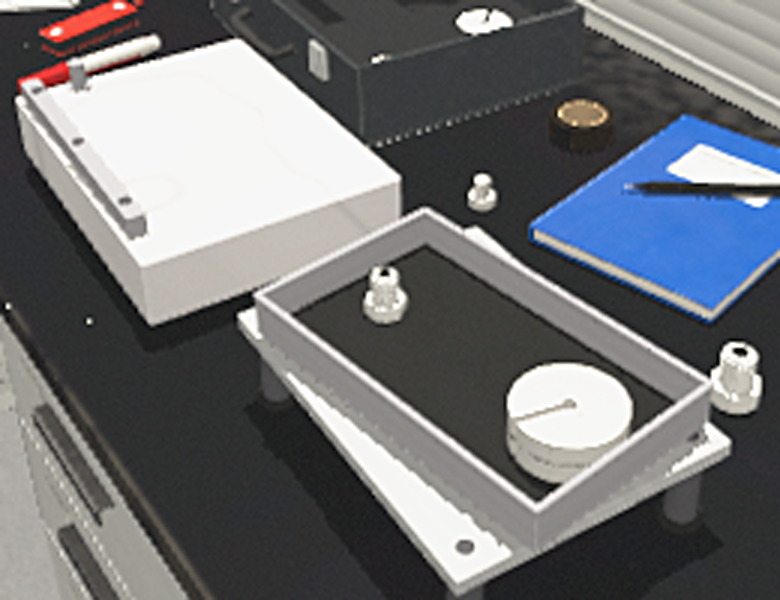

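```bash
cat > fit.py <<'E'
from h import *
from scipy.optimize import least_squares
def fit(hx,hy,z,obs,x0):
    # obs: list of (K,T,(sx,sy),uv)
    def pt(p,s):
        c,sn=np.cos(p[2]),np.sin(p[2]); x,y=s[0]*hx,s[1]*hy
        return [p[0]+c*x-sn*y,p[1]+sn*x+c*y,z]
    f=lambda p:np.concatenate([proj(K,T,pt(p,s))[0]-uv for K,T,s,uv in obs])
    r=least_squares(f,x0,x_scale=[.1,.1,.1]); return r.x,r.fun.reshape(-1,2)
E
python3 - <<'E'
from fit import *
S=load('scene');D=load('side')
def o(sc,sd): return [(*S,s,np.array(u)) for s,u in sc]+[(*D,s,np.array(u)) for s,u in sd]
P=1;M=-1
slab=o([((P,M),(315,252.9)),((M,M),(376.6,292.2)),((M,P),(303.9,369.3)),((P,P),(239.4,320.4))],
 [((P,P),(259,203.3)),((P,M),(313.3,250)),((M,M),(229,278.3)),((M,P),(185.7,223.3))])
stand=o([((P,P),(331.6,233.6)),((M,P),(386,268)),((M,M),(437,214.4))],[((M,M),(333.3,386.7)),((P,M),(423.3,337.3)),((M,P),(260,296))])
tray=o([((P,P),(347,232.4)),((M,P),(393.6,251)),((M,M),(428.4,198)),((P,M),(385,182.4))],
 [((P,P),(321.7,259.3)),((M,P),(266,289)),((M,M),(359,360.7)),((P,M),(417,317.3))])
for n,a in [('slab',(.095,.13,.06,slab)),('stand',(.085,.1175,.06,stand)),('tray',(.065,.11,.092,tray))]:
    p,r=fit(*a,[.6,-.2,0]); print(n,p.round(4),np.degrees(p[2])); print(r.round(1).tolist())
print(back(*S,(402,195),.094),back(*D,(370,326.7),.094))
print(back(*S,(377,228.5),.095),back(*D,(308,280),.095))
E
```

```text
slab [ 0.4729  0.1914 -0.0347] -1.9891470375764913
[[-0.6, -1.9], [1.1, -2.0], [0.4, -1.4], [-0.8, -1.9], [-0.4, -1.6], [0.1, -2.1], [-2.4, -0.7], [-2.3, -1.5]]
stand [ 0.478  -0.1355 -0.0374] -2.1427806389037154
[[0.7, -1.7], [1.4, -3.4], [0.9, -1.6], [-1.0, -2.2], [0.7, -0.5], [-2.0, -1.3]]
tray [ 0.4759 -0.1411  0.1281] 7.337713263294666
[[-0.5, -2.7], [1.0, -1.5], [0.9, -1.8], [-0.4, -2.5], [-0.7, -0.8], [-2.6, -1.6], [-0.7, -0.5], [0.6, -0.3]]
[ 0.48391537 -0.21619536  0.094     ] [ 0.47968412 -0.21848724  0.094     ]
[ 0.46761747 -0.07080371  0.095     ] [ 0.46769392 -0.06947855  0.095     ]
```

```bash
cat > joint.py <<'E'
from fit import *
from scipy.spatial.transform import Rotation as R
S=load('scene');D=load('side')
P=1;M=-1
slab=[[((P,M),(315,252.9)),((M,M),(376.6,292.2)),((M,P),(303.9,369.3)),((P,P),(239.4,320.4))],
 [((P,P),(259,203.3)),((P,M),(313.3,250)),((M,M),(229,278.3)),((M,P),(185.7,223.3))]]
stand=[[((P,P),(331.6,233.6)),((M,P),(386,268)),((M,M),(437,214.4))],[((M,M),(333.3,386.7)),((P,M),(423.3,337.3)),((M,P),(260,296))]]
tray=[[((P,P),(347,232.4)),((M,P),(393.6,251)),((M,M),(428.4,198)),((P,M),(385,182.4))],
 [((P,P),(321.7,259.3)),((M,P),(266,289)),((M,M),(359,360.7)),((P,M),(417,317.3))]]
objs=[(slab,.095,.13,.06),(stand,.085,.1175,.06),(tray,.065,.11,.092)]
def cor(T,c):
    T=T.copy(); T[:3,:3]=R.from_rotvec(c[3:]).as_matrix()@T[:3,:3]; T[:3,3]+=c[:3]; return T
def f(p):
    cams=[(S[0],cor(S[1],p[8:14])),(D[0],cor(D[1],p[14:20]))]
    poses=[p[0:3],np.r_[p[3:5],p[2]],p[5:8]]; r=[]
    for (o,hx,hy,z),q in zip(objs,poses):
        c,s=np.cos(q[2]),np.sin(q[2])
        for cam,l in zip(cams,o):
            for (sx,sy),uv in l:
                x,y=sx*hx,sy*hy
                r+=list((proj(*cam,[q[0]+c*x-s*y,q[1]+s*x+c*y,z])[0]-uv)/.5)
    for k in (8,14): r+=list(p[k:k+3]/.002)+list(p[k+3:k+6]/.003)
    return np.array(r)
x0=np.r_[.473,.19,-.035,.478,-.135,.476,-.141,.12,np.zeros(12)]
s=least_squares(f,x0,x_scale=np.r_[np.ones(8)*.01,np.ones(12)*.002]); p=s.x
print(p[:8].round(4),np.degrees([p[2],p[7]])); print((s.fun[:-12].reshape(-1,2)*.5).round(1).tolist()); print(p[8:].round(4), s.cost)
C=[(S[0],cor(S[1],p[8:14])),(D[0],cor(D[1],p[14:20]))]
print(back(*C[0],(402,195),.094),back(*C[1],(370,326.7),.094),back(*C[0],(377,228.5),.095),back(*C[1],(308,280),.095))
np.savez('cam.npz',S=C[0][1],D=C[1][1],p=p)
c,sn=np.cos(p[2]),np.sin(p[2]);d=p[3:5]-p[:2]; print('stand in slab',c*d[0]+sn*d[1],-sn*d[0]+c*d[1])
d=p[5:7]-p[:2]; print('tray in slab',c*d[0]+sn*d[1],-sn*d[0]+c*d[1])
E
python3 joint.py
```

```text
[ 0.4764  0.1924 -0.0371  0.4816 -0.1337  0.4797 -0.1391  0.129 ] [-2.1265327   7.39238016]
[[-0.5, 0.0], [0.8, -0.0], [-0.0, 0.3], [-0.9, -0.2], [0.8, 0.1], [1.0, -0.5], [-0.9, 0.8], [-0.6, 0.1], [0.4, 0.5], [0.9, -1.4], [0.4, 0.5], [0.0, -1.7], [0.7, 0.4], [-0.6, -0.1], [-0.9, -0.5], [0.4, 0.6], [0.3, 0.4], [-0.9, -0.3], [0.1, 0.5], [-1.2, -0.4], [0.1, 0.0], [0.7, 0.6]]
[ 0.0002  0.0009  0.003  -0.0017 -0.0032  0.0011 -0.0002 -0.0009  0.0052
  0.0009 -0.0005 -0.0003] 42.001049704393786
[ 0.4911623  -0.22257062  0.094     ] [ 0.48409267 -0.21454129  0.094     ] [ 0.47444919 -0.07598377  0.095     ] [ 0.47209842 -0.0634449   0.095     ]
stand in slab 0.017299978316049246 -0.32564375246564387
tray in slab 0.01557902271825302 -0.3311554544117287
```

```bash
cat > plan.py <<'E'
import numpy as np, sys
from station import readout
from scipy.spatial.transform import Rotation as R
def plan(tx,ty,tz,tyaw,n,cur=None):
    s=readout.get_state(); p=np.array(s['eef_pos']); yaw=s['ee_rot'][2]
    if cur is not None: p=np.array(cur[:3]); yaw=cur[3]
    d=np.array([tx,ty,tz])-p; dy=(tyaw-yaw+np.pi)%(2*np.pi)-np.pi
    print('from',p.round(4),round(yaw,4),'d',d.round(4),'dyaw',round(dy,4))
    rows=[]
    for k in range(n):
        y=yaw; x=np.array([np.cos(y),np.sin(y)]); yy=np.array([np.sin(y),-np.cos(y)])
        rem=(np.array([tx,ty,tz])-p)/(n-k)
        a=[round(100*rem[:2]@x,2),round(100*rem[:2]@yy,2),round(-100*rem[2],2)]
        t=round(-((tyaw-yaw+np.pi)%(2*np.pi)-np.pi)/(n-k),3)
        rows.append(a+[t]); p=p+np.r_[(a[0]*x+a[1]*yy)/100,-a[2]/100]; yaw-=t
    print('; '.join(' '.join(f'{v:g}' for v in r) for r in rows))
if __name__=='__main__':
    a=[float(v) for v in sys.argv[1:]]; plan(*a[:4],int(a[4]),a[5:] or None)
E
python3 plan.py .48 -.03 .30 3.27 20
```

```text
from [ 0.2595 -0.6227  0.2258] 1.9655 d [0.2205 0.5927 0.0742] dyaw 1.3045
2.31 2.16 -0.37 -0.065; 2.17 2.3 -0.37 -0.065; 2.01 2.44 -0.37 -0.065; 1.85 2.56 -0.37 -0.065; 1.68 2.68 -0.37 -0.065; 1.5 2.78 -0.37 -0.065; 1.32 2.88 -0.37 -0.065; 1.13 2.95 -0.37 -0.065; 0.93 3.02 -0.37 -0.065; 0.74 3.08 -0.37 -0.065; 0.53 3.12 -0.37 -0.065; 0.33 3.14 -0.37 -0.065; 0.13 3.16 -0.37 -0.066; -0.08 3.16 -0.37 -0.065; -0.29 3.15 -0.37 -0.066; -0.5 3.12 -0.37 -0.065; -0.7 3.09 -0.37 -0.066; -0.9 3.03 -0.38 -0.065; -1.09 2.97 -0.37 -0.066; -1.28 2.89 -0.38 -0.065
```

Request:
apply_moves(deltas="2.31 2.16 -0.37 -0.065; 2.17 2.3 -0.37 -0.065; 2.01 2.44 -0.37 -0.065; 1.85 2.56 -0.37 -0.065; 1.68 2.68 -0.37 -0.065; 1.5 2.78 -0.37 -0.065; 1.32 2.88 -0.37 -0.065; 1.13 2.95 -0.37 -0.065; 0.93 3.02 -0.37 -0.065; 0.74 3.08 -0.37 -0.065")

```text
t: 1.4
eef_pos: [0.3699, -0.3256, 0.2635]
ee_rot: [3.141, -0.0, 2.618]
force: [0.7, -1.6, -0.2]
width: 0.0877
```

Request:
apply_moves(deltas="0.53 3.12 -0.37 -0.065; 0.33 3.14 -0.37 -0.065; 0.13 3.16 -0.37 -0.066; -0.08 3.16 -0.37 -0.065; -0.29 3.15 -0.37 -0.066; -0.5 3.12 -0.37 -0.065; -0.7 3.09 -0.37 -0.066; -0.9 3.03 -0.38 -0.065; -1.09 2.97 -0.37 -0.066; -1.28 2.89 -0.38 -0.065")

```text
t: 2.65
eef_pos: [0.4801, -0.0292, 0.3008]
ee_rot: [3.141, -0.0, -3.011]
force: [0.2, -0.1, 0.7]
width: 0.0878
```

Request:
apply_moves(deltas="0 0 0 0")

```text
t: 2.78
eef_pos: [0.4806, -0.0288, 0.3007]
ee_rot: [3.141, -0.0, -3.011]
force: [-0.8, -0.2, -0.6]
width: 0.0875
```

```bash
python3 - <<'E'
from station import readout, viewer
import cv2, numpy as np
s=readout.get_state(); print(s['t'],s['eef_pos'],s['ee_rot'],s['force'],s['q'])
for n in ["wrist"]:
    f=viewer.grab_frame(n); cv2.imwrite(f"pics/{n}1.png",f["image"][:,:,::-1]); np.savez(f"pics/{n}1.npz",K=f["camera_matrix"],T=f["cam_to_world"]); print(f["cam_to_world"].round(4).tolist())
E
```

```text
2.775 [ 0.48056512 -0.02875891  0.3006651 ] [ 3.14146409e+00 -9.72493870e-05 -3.01079052e+00] [-0.81811042 -0.22486109 -0.61417475] [ 3.49874324e-01 -9.52870809e-03 -2.75014492e-01 -1.51945212e-04
 -1.30537753e+00 -2.19032329e-01]
[[-0.9912, 0.1262, 0.0398, 0.492], [-0.1323, -0.9449, -0.2994, -0.1102], [-0.0002, -0.302, 0.9533, 0.4593], [0.0, 0.0, 0.0, 1.0]]
```

View pics/wrist1.png

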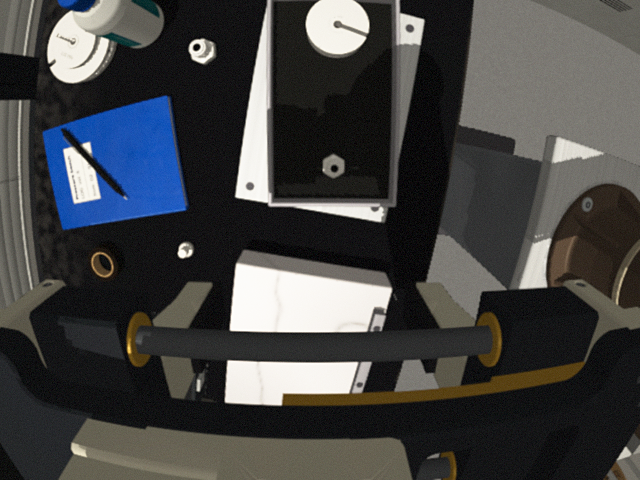

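```bash
python3 - <<'E'
import cv2
a=cv2.imread('pics/wrist1.png')
cv2.imwrite('pics/d1.png',cv2.resize(a[0:145,225:435],None,fx=3.8,fy=3.8,interpolation=cv2.INTER_CUBIC))
cv2.imwrite('pics/d2.png',cv2.resize(a[140:300,220:420],None,fx=3.75,fy=3.75,interpolation=cv2.INTER_CUBIC))
E
```

```text
(no output)
```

View pics/d1.png

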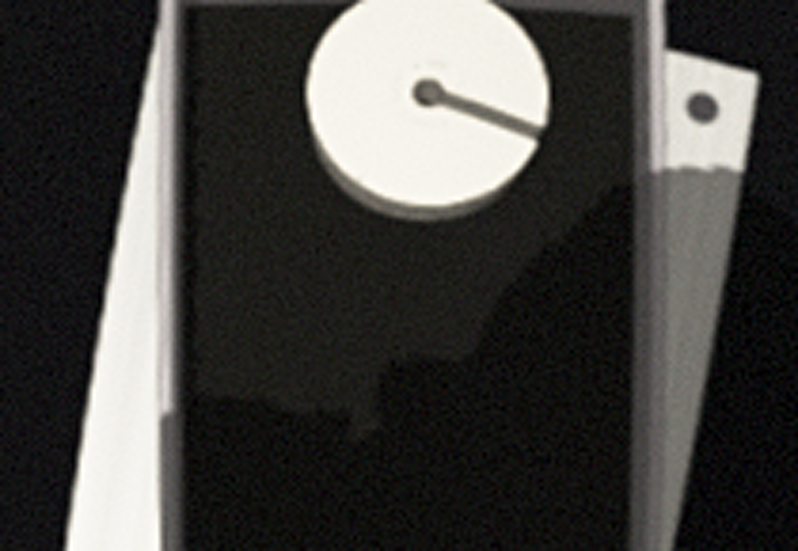

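View pics/d2.png

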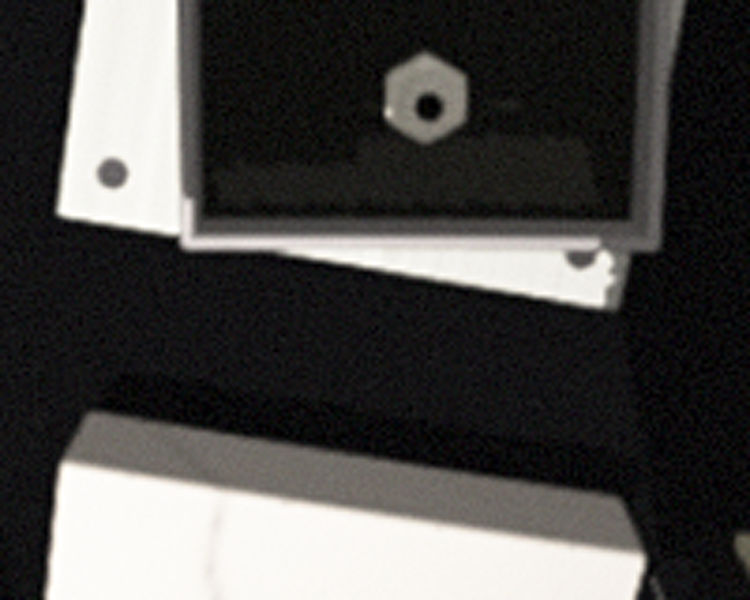

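```bash
cat >> h.py <<'E'
def wback(K,T,uv,z):
    a=(uv[0]-K[0,2])/K[0,0]; b=(uv[1]-K[1,2])/K[1,1]; r=np.hypot(a,b); s=np.sin(r)/r
    d=T[:3,:3]@np.array([a*s,-b*s,-np.cos(r)]); o=T[:3,3]; return (o+d*(z-o[2])/d[2])
def wproj(K,T,P):
    c=(np.asarray(P,float)-T[:3,3])@T[:3,:3]; x,y,z=c[0],-c[1],-c[2]; h=np.hypot(x,y); r=np.arctan2(h,z)
    return np.array([K[0,0]*x/h*r+K[0,2],K[1,1]*y/h*r+K[1,2]])
E
python3 - <<'E'
from h import *
W=load('wrist',1)
L={'tray++':((268.8,206.1),.092),'tray-+':((396,206.7),.092),'tray+ l':((267.9,0.5),.092),'tray-l':((400,0.5),.092),
'weight':((337.6,24.2),.094),'adap':((334.1,168.3),.095),'slab+-':((236,263.2),.06),'slab--':((392,288),.06),
'st++':((235.5,197.3),.06),'st-+':((384.5,222.7),.06),'st--':((424.5,18.9),.06)}
B={}
for k,(u,z) in L.items(): B[k]=wback(*W,u,z); print(k,B[k].round(4))
d=lambda a,b:(np.linalg.norm(B[a]-B[b]).round(4), np.degrees(np.arctan2(*(B[a]-B[b])[[1,0]])).round(2))
for a,b in [('tray++','tray-+'),('tray++','tray+ l'),('tray-+','tray-l'),('slab+-','slab--'),('st++','st-+'),('st-+','st--')]: print(a,b,d(a,b))
E
```

```text
tray++ [ 0.5262 -0.0209  0.092 ]
tray-+ [ 0.3969 -0.0379  0.092 ]
tray+ l [ 0.5533 -0.2294  0.092 ]
tray-l [ 0.4242 -0.2498  0.092 ]
weight [ 0.4823 -0.2115  0.094 ]
adap [ 0.4662 -0.0681  0.095 ]
slab+- [0.5613 0.0599 0.06  ]
slab-- [0.3731 0.0674 0.06  ]
st++ [ 0.5674 -0.0185  0.06  ]
st-+ [ 0.3983 -0.0115  0.06  ]
st-- [ 0.3888 -0.2465  0.06  ]
tray++ tray-+ (np.float64(0.1304), np.float64(7.49))
tray++ tray+ l (np.float64(0.2102), np.float64(97.39))
tray-+ tray-l (np.float64(0.2137), np.float64(97.35))
slab+- slab-- (np.float64(0.1884), np.float64(-2.26))
st++ st-+ (np.float64(0.1693), np.float64(-2.37))
st-+ st-- (np.float64(0.2352), np.float64(87.68))
```

```bash
python3 plan.py .4823 -.2115 .13 3.2706 9; python3 plan.py .4823 -.2115 .074 3.2706 5 .4823 -.2115 .13 3.2706
```

```text
from [ 0.4801 -0.0296  0.3005] -3.0123 d [ 0.0022 -0.1819 -0.1705] dyaw -0.0003
0.24 -2.01 1.89 0; 0.24 -2.01 1.89 0; 0.24 -2.01 1.9 0; 0.23 -2.01 1.89 0; 0.24 -2.01 1.9 0; 0.23 -2.01 1.89 0; 0.24 -2 1.9 0; 0.23 -2.01 1.89 0; 0.24 -2 1.9 0
from [ 0.4823 -0.2115  0.13  ] 3.2706 d [ 0.     0.    -0.056] dyaw 0.0
0 0 1.12 -0; 0 0 1.12 -0; 0 0 1.12 -0; 0 0 1.12 -0; 0 0 1.12 -0
```

Request:
apply_moves(deltas="0.24 -2.01 1.89 0; 0.24 -2.01 1.89 0; 0.24 -2.01 1.9 0; 0.23 -2.01 1.89 0; 0.24 -2.01 1.9 0; 0.23 -2.01 1.89 0; 0.24 -2 1.9 0; 0.23 -2.01 1.89 0; 0.24 -2 1.9 0; 0 0 0 0", gripper=-0.55, squeeze=30)

```text
t: 4.08
eef_pos: [0.4801, -0.2136, 0.1286]
ee_rot: [3.141, -0.004, -3.017]
force: [-1.3, 0.3, 0.2]
width: 0.0679
```

```bash
python3 - <<'E'
from station import readout, viewer
import cv2, numpy as np
s=readout.get_state(); print(s['t'],s['eef_pos'],s['ee_rot'],s['force'],s['width'])
for n in ["wrist","side"]:
    f=viewer.grab_frame(n); cv2.imwrite(f"pics/{n}2.png",f["image"][:,:,::-1]); np.savez(f"pics/{n}2.npz",K=f["camera_matrix"],T=f["cam_to_world"])
a=cv2.imread('pics/side2.png')[180:380,230:450]; cv2.imwrite('pics/e1.png',cv2.resize(a,None,fx=3,fy=3,interpolation=cv2.INTER_CUBIC))
E
```

```text
4.075 [ 0.48013788 -0.21355298  0.12863423] [ 3.14075634 -0.00351807 -3.0167889 ] [-1.34887846  0.28101448  0.23012278] 0.0679047255557757
```

View pics/e1.png

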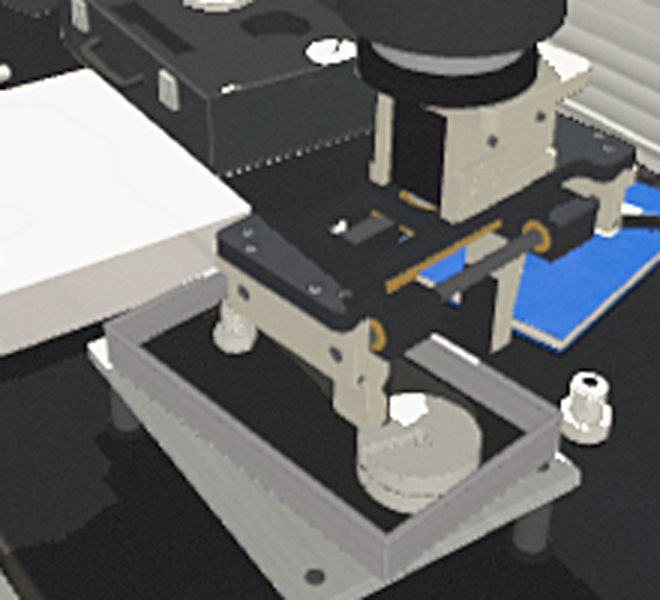

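View pics/wrist2.png

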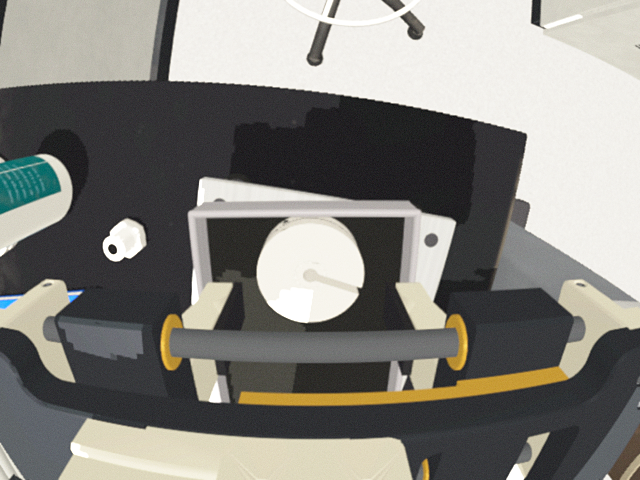

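```bash
python3 - <<'E'
from h import *
from station import readout
W=load('wrist',2)
for u,z in [((312,275),.094),((191,212),.092),((419,211),.092),((310.5,269),.094)]: print(wback(*W,u,z).round(4))
s=readout.get_state(); print(s['t'],s['eef_pos'],s['ee_rot'],s['qd'])
E
```

```text
[ 0.4813 -0.2114  0.094 ]
[ 0.5532 -0.2393  0.092 ]
[ 0.427  -0.2557  0.092 ]
[ 0.4826 -0.215   0.094 ]
4.175 [ 0.48159664 -0.21270174  0.13040529] [-3.14152347e+00 -4.49981125e-04 -3.01504777e+00] [ 0.01649847 -0.01622201  0.00766021  0.00199699 -0.00158531  0.00169839]
```

Request:
apply_moves(deltas="0 -0.1 1.2 0; 0 0 1.2 0; 0 0 1.1 0; 0 0 1.1 0; 0 0 1 0; 0 0 0 0")

```text
t: 4.92
eef_pos: [0.4815, -0.2132, 0.0732]
ee_rot: [3.141, -0.002, -3.014]
force: [0.1, -0.7, 0.5]
width: 0.068
```

```bash
python3 - <<'E'
from station import readout, viewer
import cv2, numpy as np
s=readout.get_state(); print(s['t'],s['eef_pos'],s['ee_rot'],s['force'],s['width'])
for n in ["wrist","side"]:
    f=viewer.grab_frame(n); cv2.imwrite(f"pics/{n}3.png",f["image"][:,:,::-1]); np.savez(f"pics/{n}3.npz",K=f["camera_matrix"],T=f["cam_to_world"])
a=cv2.imread('pics/side3.png')[200:380,250:450]; a=cv2.resize(a,None,fx=3,fy=3,interpolation=cv2.INTER_CUBIC); cv2.imwrite('pics/e2.png',a)
E
```

```text
4.925 [ 0.48148927 -0.21316243  0.07324698] [ 3.14120275e+00 -1.86761195e-03 -3.01363697e+00] [ 0.08590824 -0.70483051  0.54344084] 0.06795899061544317
```

View pics/e2.png

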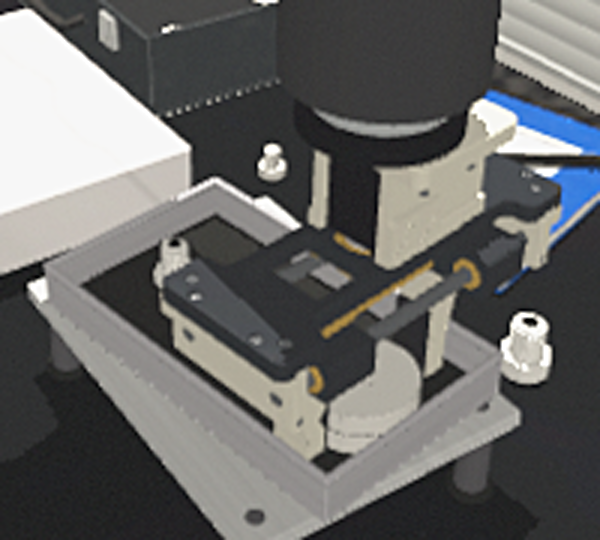

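View pics/wrist3.png

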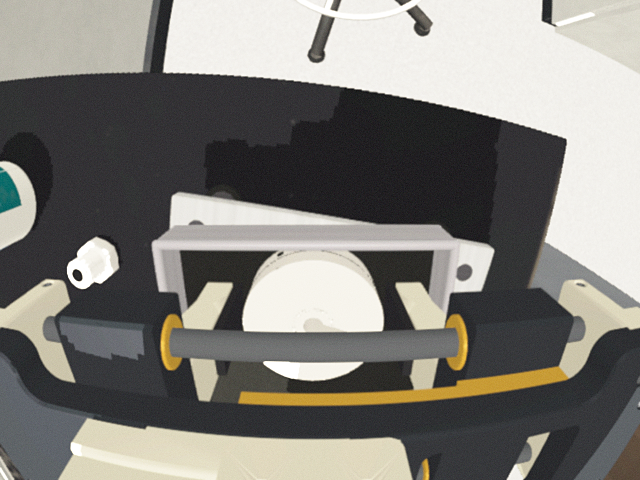

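Request:
apply_moves(deltas="0 0 0 0; 0 0 0 0; 0 0 0 0; 0 0 0 0", gripper=1, squeeze=35)

```text
t: 5.52
eef_pos: [0.4824, -0.2133, 0.0747]
ee_rot: [-3.141, 0.001, -3.013]
force: [-1.2, 0.4, 3.6]
width: 0.0601
```

Request:
apply_moves(deltas="0 0 -0.2 0; 0 0 -0.2 0; 0 0 -0.2 0; 0 0 -0.2 0; 0 0 0 0")

```text
t: 6.15
eef_pos: [0.4822, -0.2132, 0.0824]
ee_rot: [-3.142, 0.0, -3.014]
force: [-0.3, 0.0, -5.4]
width: 0.0601
```

```bash
python3 - <<'E'
from station import readout, viewer
import cv2, numpy as np
for n in ["wrist","side"]:
    f=viewer.grab_frame(n); cv2.imwrite(f"pics/{n}4.png",f["image"][:,:,::-1]); np.savez(f"pics/{n}4.npz",K=f["camera_matrix"],T=f["cam_to_world"])
a=cv2.imread('pics/side4.png')[200:380,250:450]; a=cv2.resize(a,None,fx=3,fy=3,interpolation=cv2.INTER_CUBIC); cv2.imwrite('pics/e3.png',a)
E
```

```text
(no output)
```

View pics/e3.png

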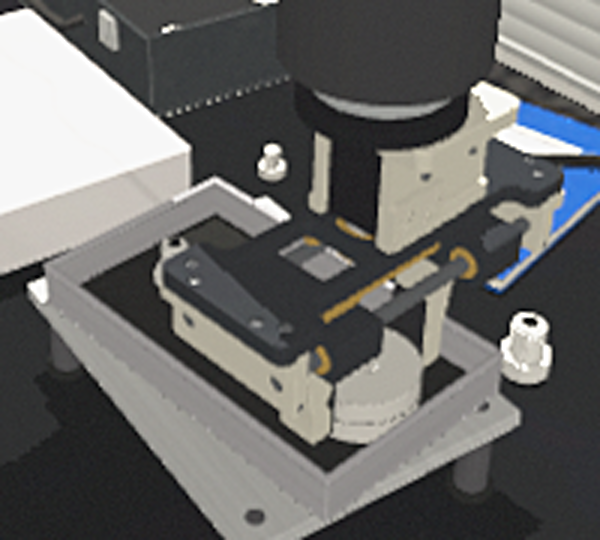

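Request:
apply_moves(deltas="0 0.5 0 0; 0 1 0 0; 0 1.1 0 0; 0 1.2 0 0; 0 1.2 0 0; 0 1 0 0; 0 0.8 0 0; 0 0.5 0 0; 0 0 0 0; 0 0 0 0")

```text
t: 7.5
eef_pos: [0.4729, -0.141, 0.0823]
ee_rot: [-3.142, 0.0, -3.014]
force: [-0.4, 0.1, -5.3]
width: 0.0602
```

Request:
apply_moves(deltas="0 0 0.2 0; 0 0 0.2 0; 0 0 0.2 0; 0 0 0.15 0; 0 0 0.05 0; 0 0 0 0")

```text
t: 8.25
eef_pos: [0.4732, -0.1409, 0.0747]
ee_rot: [-3.141, 0.001, -3.013]
force: [-1.3, -1.6, 1.0]
width: 0.0603
```

Weight down on the mat. Open slightly (to 68 mm so the finger backs don't hit the walls), then rise and look.

Request:
apply_moves(deltas="0 0 0 0; 0 0 0 0; 0 0 0 0; 0 0 -1 0; 0 0 -2 0; 0 0 -3 0; 0 0 -4 0; 0 0 -4 0; 0 0 0 0", gripper=-0.55)

```text
t: 9.38
eef_pos: [0.4748, -0.1409, 0.2183]
ee_rot: [-3.141, 0.007, -3.013]
force: [0.3, -0.5, -0.6]
width: 0.0679
```

```bash
python3 - <<'E'
from station import readout, viewer
import cv2, numpy as np
s=readout.get_state(); print(s['t'],s['eef_pos'],s['ee_rot'],s['force'],s['width'])
for n in ["wrist","side","scene"]:
    f=viewer.grab_frame(n); cv2.imwrite(f"pics/{n}5.png",f["image"][:,:,::-1]); np.savez(f"pics/{n}5.npz",K=f["camera_matrix"],T=f["cam_to_world"])
a=cv2.imread('pics/side5.png')[200:400,230:450]; a=cv2.resize(a,None,fx=3,fy=3,interpolation=cv2.INTER_CUBIC); cv2.imwrite('pics/e4.png',a)
E
```

```text
9.375 [ 0.47479671 -0.14094886  0.21833468] [-3.14050623  0.00705146 -3.01306495] [ 0.34502139 -0.52199837 -0.55910514] 0.06788972246223843
```

View pics/e4.png

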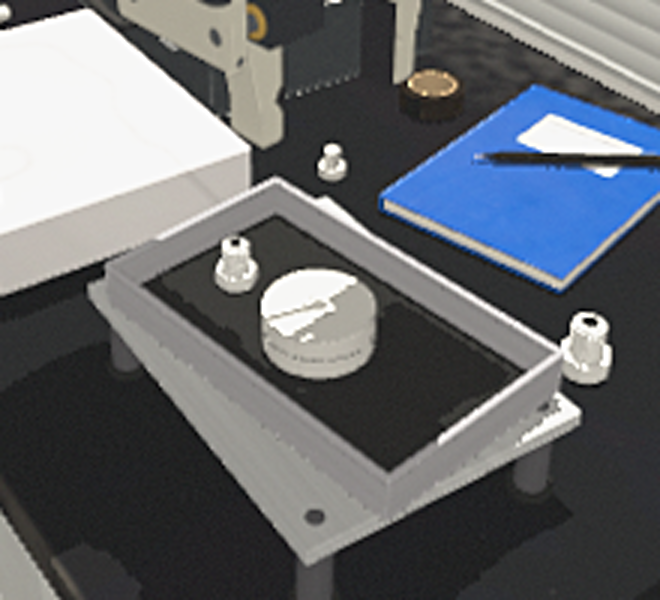

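View pics/wrist5.png

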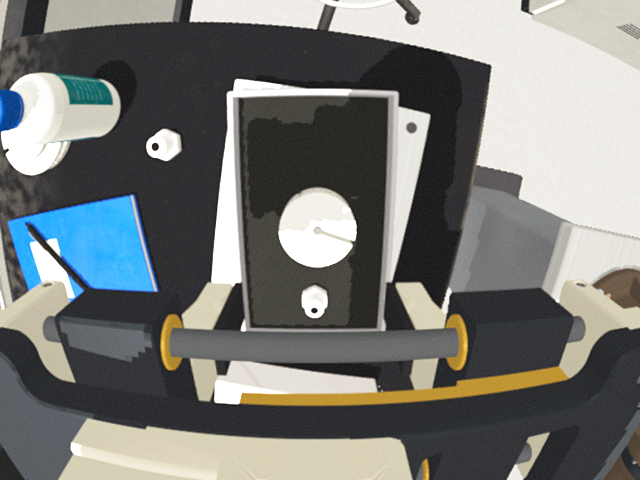

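```bash
python3 - <<'E'
from h import *
a=cv2.imread('pics/wrist5.png'); cv2.imwrite('pics/f1.png',cv2.resize(a[75:335,200:440],None,fx=2.3,fy=2.3,interpolation=cv2.INTER_CUBIC))
W=load('wrist',5)
for u,z in [((318,230),.094),((228,93),.092),((399,92),.092),((317,227),.094)]: print(wback(*W,u,z).round(4))
E
```

```text
[ 0.4726 -0.1393  0.094 ]
[ 0.5552 -0.2383  0.092 ]
[ 0.4258 -0.256   0.092 ]
[ 0.4738 -0.1417  0.094 ]
```

View pics/f1.png

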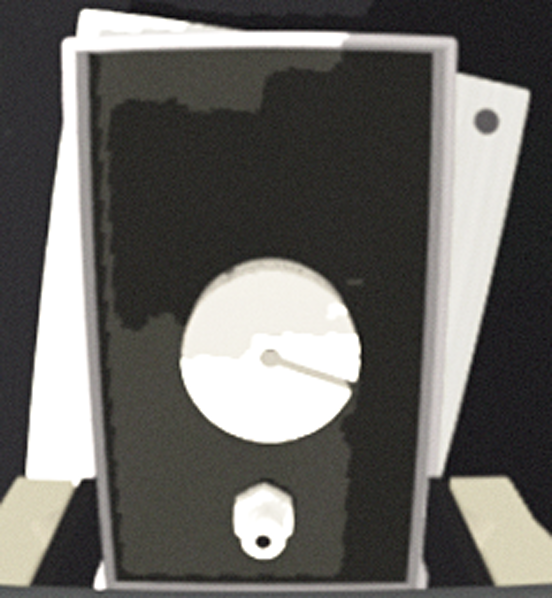

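```bash
python3 plan.py .4903 -.246 .14 1.702 10;  python3 - <<'E'
from h import *
S=load('scene');D=load('side');W=load('wrist',5)
print(back(*S,(328,187),0),back(*S,(286,259),0),wback(*W,(100,105),.0))
E
```

```text
from [ 0.4723 -0.1407  0.214 ] -3.0137 d [ 0.018  -0.1053 -0.074 ] dyaw -1.5674
-0.04 -1.07 0.74 0.157; -0.21 -1.05 0.74 0.157; -0.37 -1 0.74 0.157; -0.52 -0.93 0.74 0.157; -0.66 -0.84 0.74 0.157; -0.79 -0.72 0.74 0.156; -0.89 -0.59 0.74 0.157; -0.97 -0.44 0.74 0.156; -1.03 -0.29 0.74 0.157; -1.06 -0.13 0.74 0.156
[ 0.72029861 -0.20934799  0.        ] [0.63710633 0.08232037 0.        ] [ 0.72934067 -0.22536992  0.        ]
```

Request:
apply_moves(deltas="-0.04 -1.07 0.74 0.157; -0.21 -1.05 0.74 0.157; -0.37 -1 0.74 0.157; -0.52 -0.93 0.74 0.157; -0.66 -0.84 0.74 0.157; -0.79 -0.72 0.74 0.156; -0.89 -0.59 0.74 0.157; -0.97 -0.44 0.74 0.156; -1.03 -0.29 0.74 0.157; -1.06 -0.13 0.74 0.156", gripper=0.3)

```text
t: 10.78
eef_pos: [0.49, -0.2463, 0.1387]
ee_rot: [-3.139, -0.001, 1.697]
force: [-0.8, 0.3, -0.3]
width: 0.031
```

Request:
apply_moves(deltas="0 0 0 0; 0 0 0 0")

```text
t: 11.02
eef_pos: [0.4904, -0.2459, 0.1398]
ee_rot: [-3.14, -0.0, 1.706]
force: [-0.4, -0.5, 0.1]
width: 0.0307
```

```bash
python3 - <<'E'
from station import readout, viewer
import cv2, numpy as np
s=readout.get_state(); print(s['t'],s['eef_pos'],s['ee_rot'],s['force'],s['width'],s['q'])
for n in ["wrist","side"]:
    f=viewer.grab_frame(n); cv2.imwrite(f"pics/{n}6.png",f["image"][:,:,::-1]); np.savez(f"pics/{n}6.npz",K=f["camera_matrix"],T=f["cam_to_world"])
a=cv2.imread('pics/side6.png')[200:400,230:450]; a=cv2.resize(a,None,fx=3,fy=3,interpolation=cv2.INTER_CUBIC); cv2.imwrite('pics/e5.png',a)
E
```

```text
11.025 [ 0.49044475 -0.24589801  0.13983327] [-3.14047407e+00 -3.09697239e-04  1.70587183e+00] [-0.3560998  -0.47802626  0.06132903] 0.03071246423100594 [-1.07634706e-01  2.27204919e-01 -3.86688133e-01 -3.88551404e-05
 -9.58063501e-01 -1.32806358e+00]
```

View pics/e5.png

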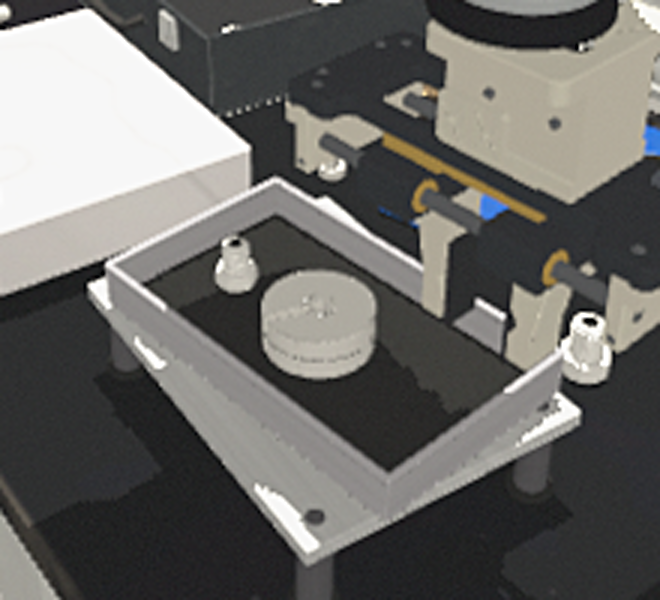

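View pics/wrist6.png

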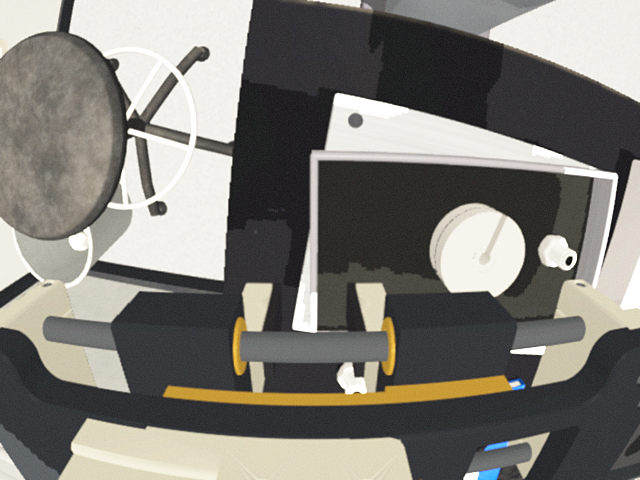

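Request:
apply_moves(deltas="0 0 1.2 0; 0 0 1.4 0; 0 0 1.4 0; 0 0 1.3 0; 0 0 1.1 0; 0 0 0.1 0; 0 0 0 0")

```text
t: 12.0
eef_pos: [0.491, -0.2462, 0.0754]
ee_rot: [3.141, 0.0, 1.703]
force: [0.5, 0.5, 0.1]
width: 0.0308
```

Request:
apply_moves(deltas="0 0 0 0; 0 0 0 0; 0 0 0 0; 0 0 0 0", gripper=1, squeeze=15)

```text
t: 12.5
eef_pos: [0.4909, -0.2461, 0.0755]
ee_rot: [3.141, 0.0, 1.703]
force: [-0.4, 0.7, 0.8]
width: 0.0025
```

```bash
python3 - <<'E'
from station import readout, viewer
import cv2, numpy as np
s=readout.get_state(); print(s['t'],s['eef_pos'],s['ee_rot'],s['force'],s['width'],s['q'])
for n in ["wrist","side"]:
    f=viewer.grab_frame(n); cv2.imwrite(f"pics/{n}7.png",f["image"][:,:,::-1]); np.savez(f"pics/{n}7.npz",K=f["camera_matrix"],T=f["cam_to_world"])
a=cv2.imread('pics/side7.png')[200:400,230:450]; a=cv2.resize(a,None,fx=3,fy=3,interpolation=cv2.INTER_CUBIC); cv2.imwrite('pics/e6.png',a)
E
```

```text
12.5 [ 0.49093938 -0.24612268  0.07548599] [3.14120816e+00 1.28644307e-04 1.70261268e+00] [-0.41820632  0.67808359  0.79455287] 0.002537733546159235 [-1.07917451e-01  3.01626606e-01 -4.59373773e-01  4.65134113e-05
 -8.09391905e-01 -1.33109458e+00]
```

View pics/e6.png

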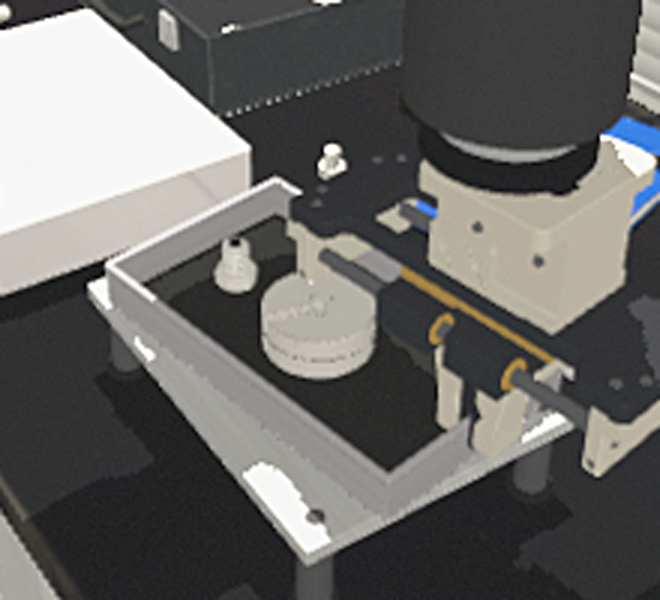

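View pics/wrist7.png

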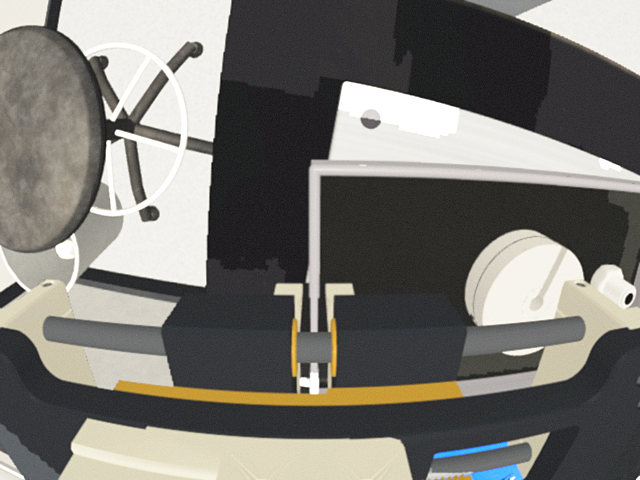

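Request:
apply_moves(deltas="0.4 0.07 0 0; 0.8 0.14 0 0; 1.18 0.2 0 0; 1.18 0.2 0 0; 0.8 0.14 0 0; 0.4 0.07 0 0; 0 0 0 0")

```text
t: 13.48
eef_pos: [0.4929, -0.1972, 0.0754]
ee_rot: [3.141, -0.0, 1.703]
force: [-0.4, 2.1, 5.8]
width: 0.0028
```

```bash
cat > look.py <<'E'
import sys
from station import readout, viewer
import cv2, numpy as np
i=sys.argv[1]
s=readout.get_state(); print(s['t'],s['eef_pos'],s['ee_rot'],s['force'],s['moment'],s['width'])
for n in sys.argv[2:]:
    f=viewer.grab_frame(n); cv2.imwrite(f"pics/{n}{i}.png",f["image"][:,:,::-1]); np.savez(f"pics/{n}{i}.npz",K=f["camera_matrix"],T=f["cam_to_world"])
E
python3 look.py 8 side
```

```text
13.475 [ 0.49290902 -0.19721325  0.07544749] [ 3.14115525e+00 -2.80364500e-04  1.70319506e+00] [-0.43717315  2.08062153  5.78275804] [0.67044838 0.06277846 0.005709  ] 0.002814189859857037
```

View pics/side8.png

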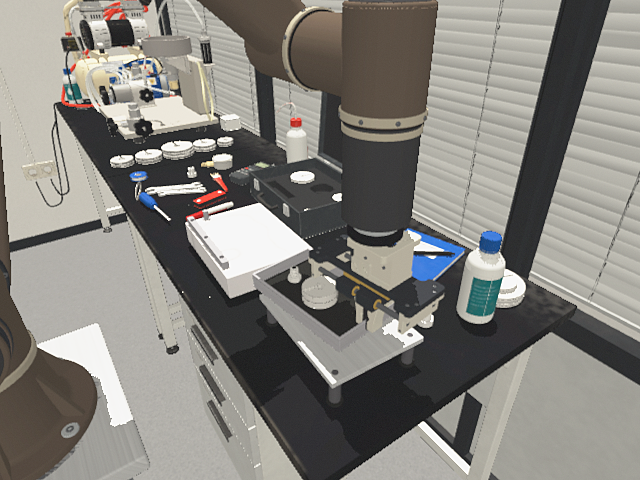

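Request:
apply_moves(deltas="0.4 0.07 -0.03 0; 0.8 0.14 0 0; 1.18 0.2 0 0; 0.8 0.14 0 0; 0.4 0.07 0 0; 0 0 0 0")

```text
t: 14.28
eef_pos: [0.494, -0.1609, 0.0755]
ee_rot: [-3.141, -0.0, 1.703]
force: [-0.1, 0.3, 1.9]
width: 0.0029
```

Request:
apply_moves(deltas="0.4 0.07 -0.01 0; 0.8 0.14 0 0; 1.18 0.2 0 0; 1.18 0.2 0 0; 1.18 0.2 0 0; 1.18 0.2 0 0; 1.18 0.2 0 0; 0.8 0.14 0 0; 0.4 0.07 0 0; 0 0 0 0")

```text
t: 15.52
eef_pos: [0.4972, -0.0771, 0.0756]
ee_rot: [-3.141, -0.0, 1.703]
force: [0.1, 0.8, -3.8]
width: 0.0027
```

```bash
python3 look.py 9 side
```

```text
15.525 [ 0.49722067 -0.07710333  0.07557677] [-3.14147002e+00 -1.74209016e-04  1.70288775e+00] [ 0.08186245  0.77420481 -3.83319633] [0.18740317 0.01267537 0.01130051] 0.0027466648779039477
```

View pics/side9.png

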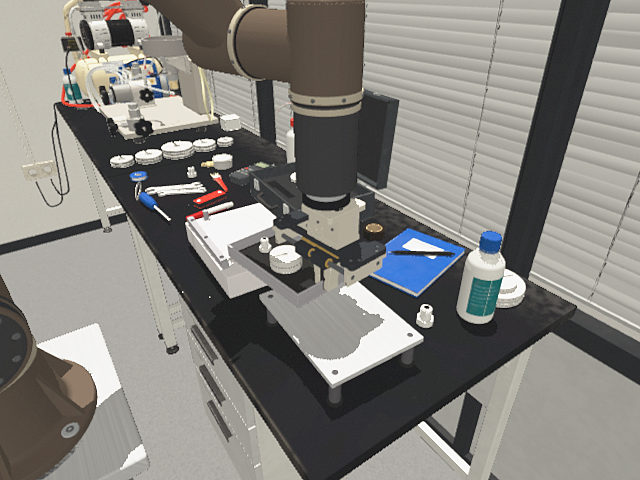

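Request:
apply_moves(deltas="0.4 0.07 0 0; 0.8 0.14 0 0; 1.18 0.2 0 0; 1.18 0.2 0 0; 1.18 0.2 0 0; 1.18 0.2 0 0; 1.18 0.2 0 0; 0.8 0.14 0 0; 0.4 0.07 0 0; 0 0 0 0")

```text
t: 16.82
eef_pos: [0.5005, 0.0071, 0.0756]
ee_rot: [3.141, -0.0, 1.703]
force: [0.5, -0.3, -4.3]
width: 0.003
```

Request:
apply_moves(deltas="0.4 0.07 0 0; 0.8 0.14 0 0; 1.18 0.2 0 0; 1.18 0.2 0 0; 1.18 0.2 0 0; 0.8 0.14 0 0; 0.4 0.07 0 0; 0 0 0 0; 0 0 0 0")

```text
t: 17.95
eef_pos: [0.5027, 0.0669, 0.0757]
ee_rot: [3.142, -0.0, 1.702]
force: [-0.9, 0.2, -2.6]
width: 0.0032
```

```bash
python3 look.py 10 side scene wrist; python3 - <<'E'
import cv2
a=cv2.imread('pics/scene10.png')[200:400,200:420]; cv2.imwrite('pics/g1.png',cv2.resize(a,None,fx=3,fy=3,interpolation=cv2.INTER_CUBIC))
a=cv2.imread('pics/side10.png')[180:320,160:360]; cv2.imwrite('pics/g2.png',cv2.resize(a,None,fx=4,fy=4,interpolation=cv2.INTER_CUBIC))
E
```

```text
17.95 [0.50273849 0.06688738 0.0756564 ] [ 3.14153903e+00 -1.18963671e-04  1.70239227e+00] [-0.87718889  0.16860788 -2.57454718] [0.20397137 0.01742753 0.03385117] 0.003180849061243208
```

View pics/g1.png

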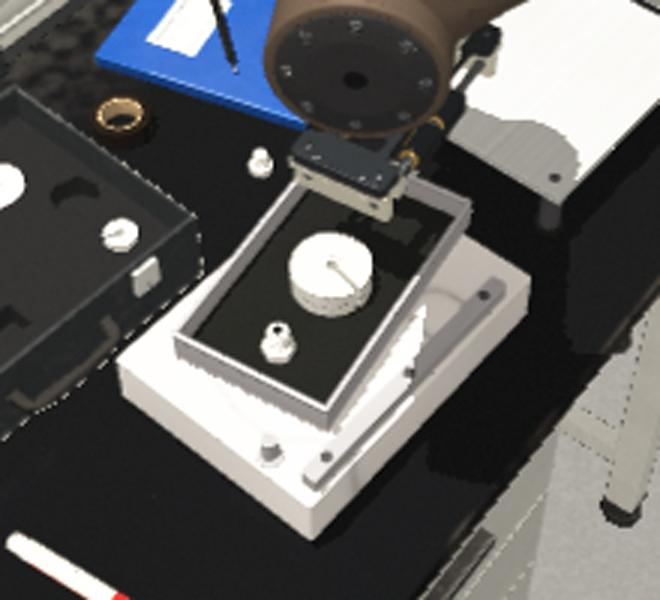

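View pics/g2.png

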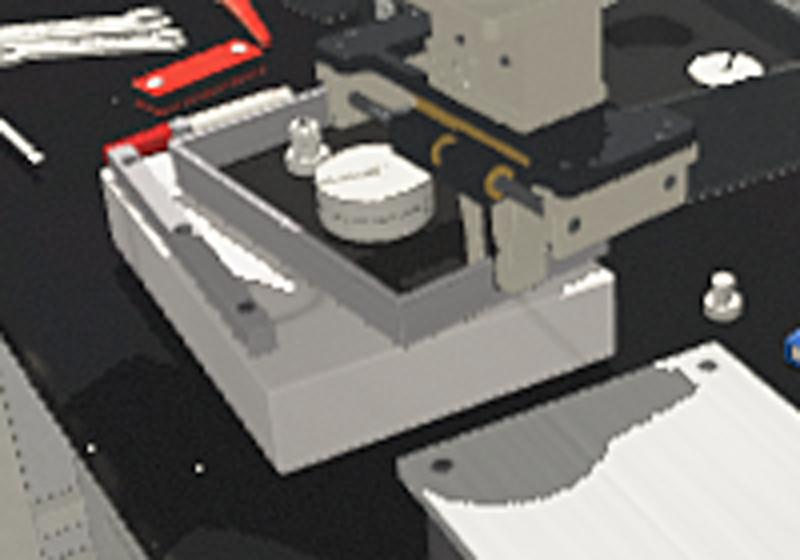

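View pics/wrist10.png

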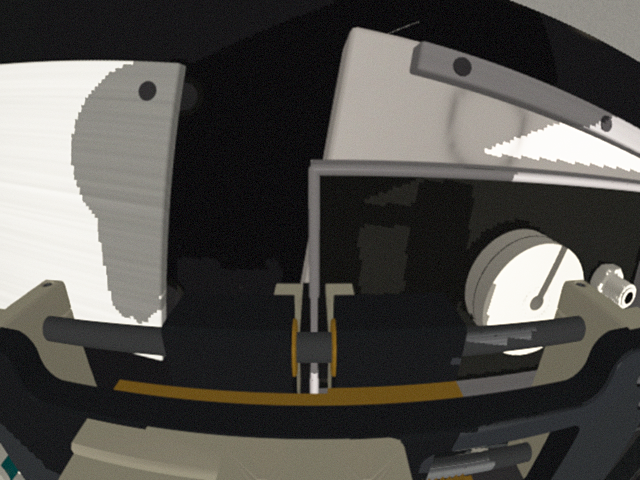

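```bash
python3 - <<'E'
import cv2
a=cv2.imread('pics/wrist10.png')[10:250,290:640]; cv2.imwrite('pics/g3.png',cv2.resize(a,None,fx=2.28,fy=2.28,interpolation=cv2.INTER_CUBIC))
E
```

```text
(no output)
```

View pics/g3.png

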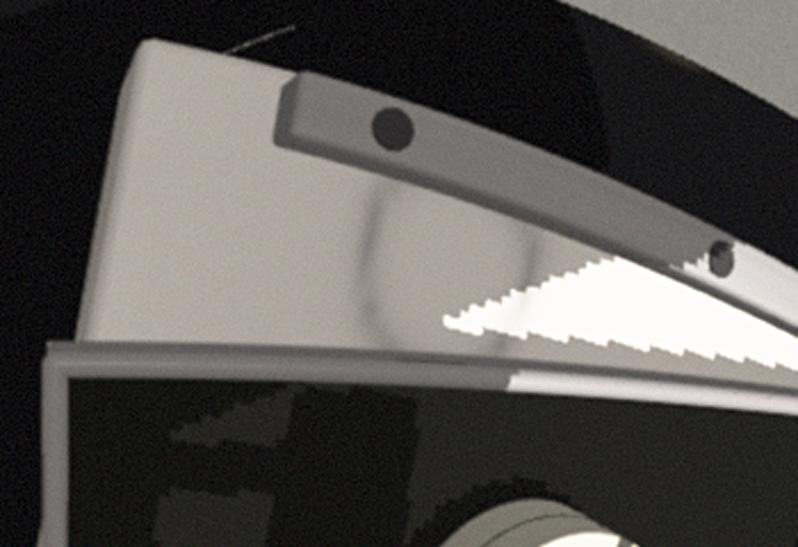

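```bash
python3 - <<'E'
from h import *
W=load('wrist',10)
g=lambda u,v:(u/2.28+290-.28,v/2.28+10-.28)
for k,u,z in [('fence base end',(275,145),.06),('fence base mid',(610,252),.06),('fence base far',(795,345),.06),('slab --',(148,40),.06),('tray tail -x',(48,343),.092),('tray side far',(795,402),.092),('scr1',(393,129),.076),('scr2',(722,259),.076)]:
    print(k,wback(*W,g(*u),z).round(4))
S=load('scene');D=load('side')
f=lambda u,v:(u/3+200-.33,v/3+200-.33)
h=lambda u,v:(u/4+160-.37,v/4+180-.37)
print('pin top scene',back(*S,f(271,441),.082)); print('tray lead',back(*S,f(176,340),.092),back(*S,f(325,411),.092))
print('tray side',back(*D,h(171,142),.092),back(*D,h(402,298),.092),'fence end scene', back(*S,f(490,283),.076), 'fence far',back(*S,f(306,478),.076))
c,s=np.cos(-.039),np.sin(-.039)
for n,x,y in [('fence end',-.077,-.1),('fence far',-.077,.12),('pin',-.047,.118),('slab--',-.095,-.13)]: print(n,.473+c*x-s*y,.193+s*x+c*y)
E
```

```text
fence base end [0.3913 0.0977 0.06  ]
fence base mid [0.3946 0.1843 0.06  ]
fence base far [0.4001 0.2597 0.06  ]
slab -- [0.3739 0.0687 0.06  ]
tray tail -x [0.4365 0.0569 0.092 ]
tray side far [0.4167 0.2268 0.092 ]
scr1 [0.3855 0.1169 0.076 ]
scr2 [0.3891 0.2076 0.076 ]
pin top scene [0.42823455 0.31392813 0.082     ]
tray lead [0.53074025 0.2958763  0.092     ] [0.40980421 0.27740468 0.092     ]
tray side [0.41149944 0.26957904 0.092     ] [0.44111542 0.05472301 0.092     ] fence end scene [0.38801452 0.10546952 0.076     ] fence far [0.39354276 0.31897417 0.076     ]
fence end 0.3921595396529023 0.09607827915854295
fence far 0.40073736478830735 0.3159109903640103
pin 0.4306365724514583 0.31274280774367813
slab-- 0.37300352349035426 0.06680291332342148
```

Request:
apply_moves(deltas="0.3 0.05 0 0; 0.6 0.1 0 0; 0.7 0.12 0 0; 0.56 0.1 0 0; 0.3 0.05 0 0; 0 0 0 0; 0 0 0 0; 0 0 0 0")

```text
t: 19.1
eef_pos: [0.5037, 0.0919, 0.0757]
ee_rot: [3.141, -0.0, 1.702]
force: [0.4, 1.8, -3.6]
width: 0.0029
```

```bash
python3 plan.py .4594 .0855 .0756 1.536 20
```

```text
from [0.5037 0.0919 0.0757] 1.7024 d [-0.0443 -0.0064 -0.0001] dyaw -0.1664
-0 -0.22 0 0.008; -0 -0.22 0 0.008; -0.01 -0.22 0 0.008; -0.01 -0.22 0 0.008; -0.01 -0.22 0 0.008; -0.01 -0.22 0 0.008; -0.01 -0.23 0 0.008; -0.02 -0.22 0 0.008; -0.02 -0.22 0 0.009; -0.02 -0.23 0 0.008; -0.02 -0.22 0 0.009; -0.02 -0.22 0 0.008; -0.02 -0.23 0 0.009; -0.03 -0.22 0 0.008; -0.03 -0.22 0 0.009; -0.03 -0.23 0 0.008; -0.03 -0.22 0 0.009; -0.03 -0.23 0 0.008; -0.04 -0.22 0 0.009; -0.04 -0.22 0.01 0.008
```

Request:
apply_moves(deltas="0 -0.22 0 0.008; 0 -0.22 0 0.008; -0.01 -0.22 0 0.008; -0.01 -0.22 0 0.008; -0.01 -0.22 0 0.008; -0.01 -0.22 0 0.008; -0.01 -0.23 0 0.008; -0.02 -0.22 0 0.008; -0.02 -0.22 0 0.009; -0.02 -0.23 0 0.008")

```text
t: 20.35
eef_pos: [0.4815, 0.0887, 0.0757]
ee_rot: [-3.142, -0.0, 1.621]
force: [0.4, 0.0, -1.9]
width: 0.0029
```

Request:
apply_moves(deltas="-0.02 -0.22 0 0.009; -0.02 -0.22 0 0.008; -0.02 -0.23 0 0.009; -0.03 -0.22 0 0.008; -0.03 -0.22 0 0.009; -0.03 -0.23 0 0.008; -0.03 -0.22 0 0.009; 0 0 0 0; 0 0 0 0")

```text
t: 21.48
eef_pos: [0.4661, 0.0865, 0.0757]
ee_rot: [-3.141, 0.0, 1.562]
force: [-0.6, 0.3, -2.4]
width: 0.0029
```

```bash
python3 look.py 11 side scene wrist; python3 - <<'E'
import cv2
a=cv2.imread('pics/scene11.png')[220:400,220:400]; cv2.imwrite('pics/g1.png',cv2.resize(a,None,fx=3.3,fy=3.3,interpolation=cv2.INTER_CUBIC))
a=cv2.imread('pics/wrist11.png')[10:250,290:640]; cv2.imwrite('pics/g3.png',cv2.resize(a,None,fx=2.28,fy=2.28,interpolation=cv2.INTER_CUBIC))
E
```

```text
21.475 [0.46608375 0.08645306 0.07566048] [-3.14146615e+00  1.16775427e-04  1.56172907e+00] [-0.55616269  0.30576874 -2.40662699] [-0.09880691 -0.04589764 -0.02526158] 0.0029086881002811354
```

View pics/g1.png

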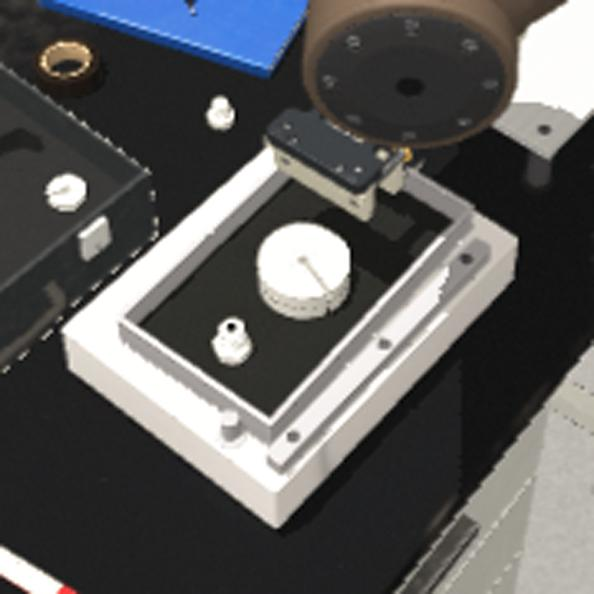

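View pics/g3.png

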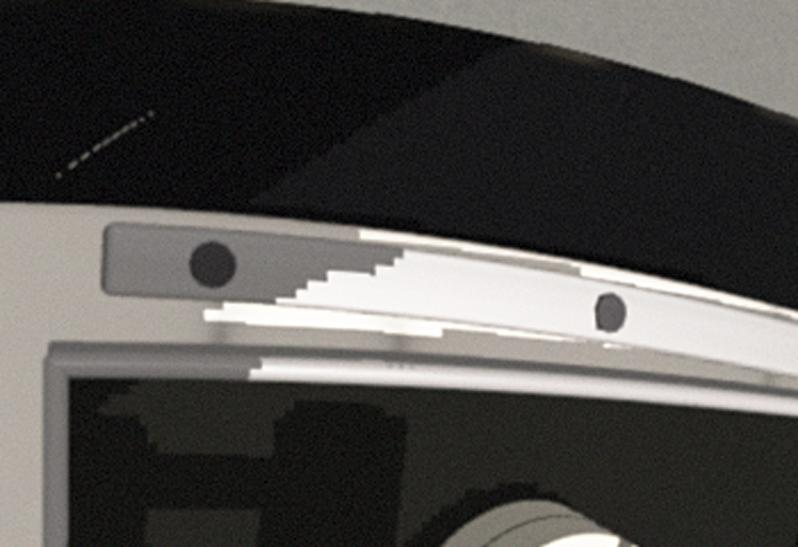

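Request:
apply_moves(deltas="0.02 -0.13 0 0.006; 0.02 -0.13 0 0.006; 0.03 -0.13 0 0.006; 0.03 -0.13 0 0.006; 0 0 0 0; 0 0 0 0")

```text
t: 22.38
eef_pos: [0.4607, 0.0872, 0.0756]
ee_rot: [-3.141, 0.001, 1.538]
force: [0.8, -4.5, -3.3]
width: 0.0028
```

Request:
apply_moves(deltas="0.03 -0.1 0 0.003; 0.03 -0.1 0 0.003; 0 0 0 0; 0 0 0 0")

```text
t: 22.88
eef_pos: [0.4583, 0.087, 0.0755]
ee_rot: [-3.14, 0.002, 1.531]
force: [0.8, -9.0, -2.3]
width: 0.0028
```

```bash
python3 look.py 12 side scene wrist; python3 - <<'E'
import cv2
a=cv2.imread('pics/scene12.png')[220:400,220:400]; cv2.imwrite('pics/g1.png',cv2.resize(a,None,fx=3.3,fy=3.3,interpolation=cv2.INTER_CUBIC))
a=cv2.imread('pics/wrist12.png')[10:250,290:640]; cv2.imwrite('pics/g3.png',cv2.resize(a,None,fx=2.28,fy=2.28,interpolation=cv2.INTER_CUBIC))
E
```

```text
22.875 [0.45834079 0.08695098 0.07547629] [-3.14016501e+00  2.05324478e-03  1.53131647e+00] [ 0.82423479 -9.03398901 -2.26601634] [-3.40302314 -0.59671244 -0.12996835] 0.002754349158971288
```

View pics/g1.png

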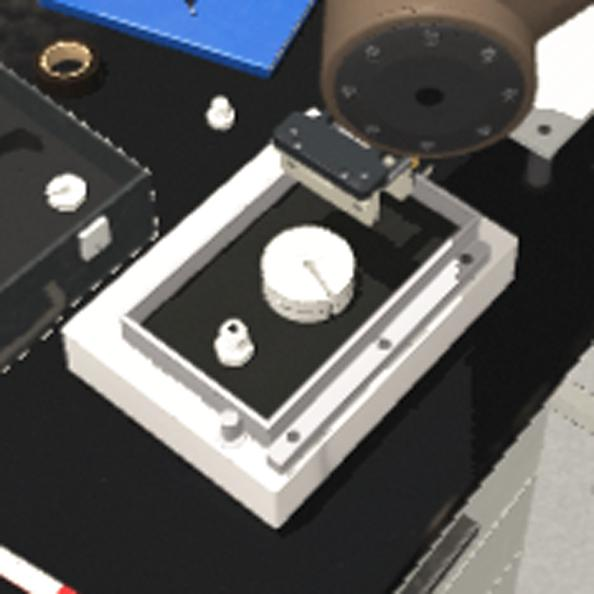

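View pics/g3.png

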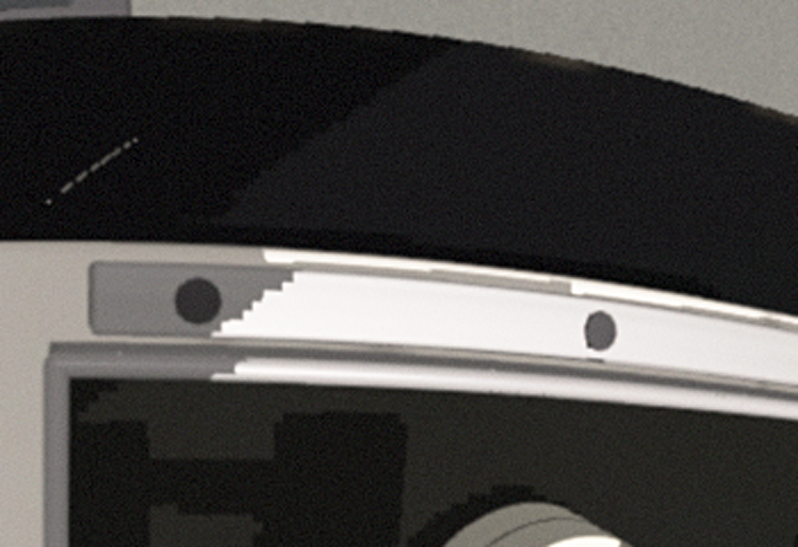

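```bash
python3 - <<'E'
from h import *
W=load('wrist',12)
g=lambda u,v:(u/2.28+290-.28,v/2.28+10-.28)
for k,u,z in [('fe',(91,334),.076),('fe2',(590,361),.076),('fe3',(790,386),.076),('tray',(50,343),.092),('t2',(200,348),.092),('t3',(590,369),.092),('t4',(790,393),.092),('s1',(197,301),.076),('s2',(600,331),.076)]: print(k,wback(*W,g(*u),z).round(4))
E
```

```text
fe [0.3916 0.0965 0.076 ]
fe2 [0.3962 0.2048 0.076 ]
fe3 [0.3993 0.2749 0.076 ]
tray [0.3915 0.089  0.092 ]
t2 [0.393  0.1144 0.092 ]
t3 [0.3958 0.1934 0.092 ]
t4 [0.3987 0.2566 0.092 ]
s1 [0.3858 0.1166 0.076 ]
s2 [0.3895 0.2071 0.076 ]
```

Request:
apply_moves(deltas="-0.05 -0.08 0 0; 0 0 0 0; 0 0 0 0")

```text
t: 23.4
eef_pos: [0.4578, 0.0869, 0.0755]
ee_rot: [-3.141, 0.001, 1.531]
force: [1.9, -6.5, -1.9]
width: 0.0032
```

Request:
apply_moves(deltas="-0.04 0 0 0; 0 0 0 0; 0 0 0 0")

```text
t: 23.78
eef_pos: [0.4579, 0.0868, 0.0756]
ee_rot: [-3.141, 0.001, 1.531]
force: [1.4, -7.3, -3.2]
width: 0.0029
```

Request:
apply_moves(deltas="0 0 0 0; 0 0 0 0; 0 0 0 0; 0 0 0 0; 0 0 -0.5 0; 0 0 -1.5 0; 0 0 -3 0; 0 0 -4 0; 0 0 -4 0; 0 0 -3 0", gripper=0.3)

```text
t: 25.02
eef_pos: [0.4584, 0.0875, 0.238]
ee_rot: [3.14, -0.001, 1.532]
force: [0.3, 1.2, -0.5]
width: 0.0311
```

```bash
python3 look.py 13 side scene wrist; python3 - <<'E'
import cv2
a=cv2.imread('pics/scene13.png')[220:400,220:400]; cv2.imwrite('pics/g1.png',cv2.resize(a,None,fx=3.3,fy=3.3,interpolation=cv2.INTER_CUBIC))
a=cv2.imread('pics/side13.png')[180:320,160:360]; cv2.imwrite('pics/g2.png',cv2.resize(a,None,fx=4,fy=4,interpolation=cv2.INTER_CUBIC))
E
```

```text
25.025 [0.45837539 0.08750151 0.2379586 ] [ 3.13982097e+00 -1.09199140e-03  1.53176538e+00] [ 0.25614164  1.18725093 -0.47280742] [ 0.00367585 -0.05600193 -0.03277904] 0.031069648062297166
```

View pics/g1.png

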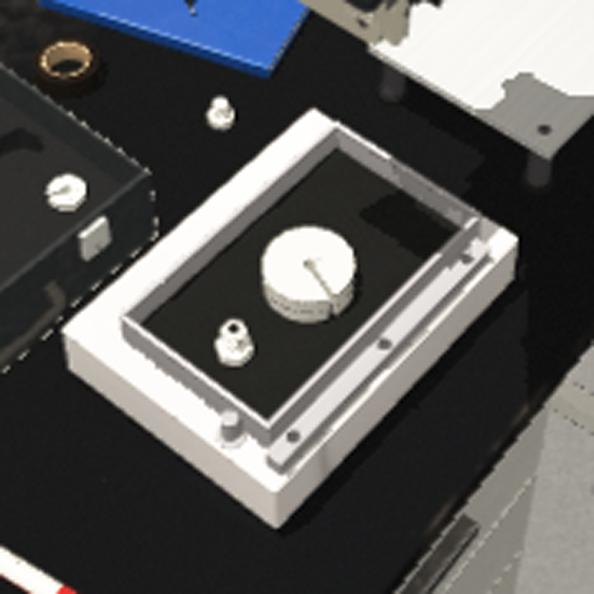

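View pics/g2.png

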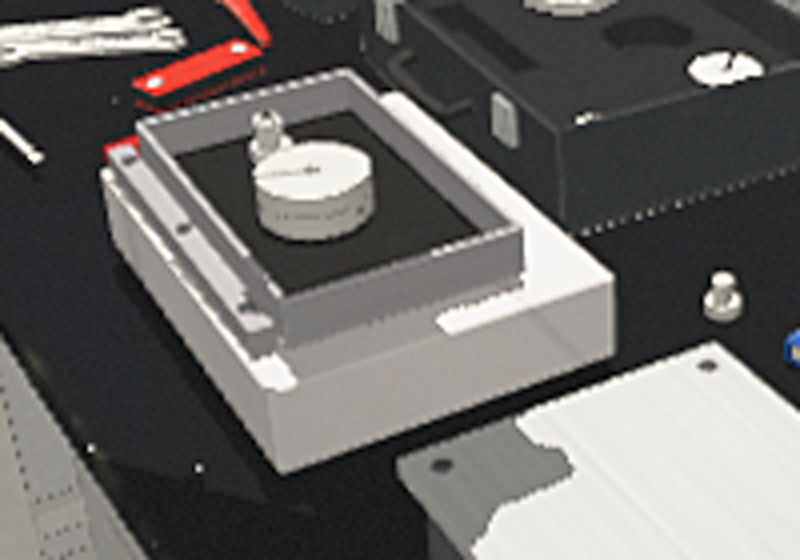

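View pics/wrist13.png

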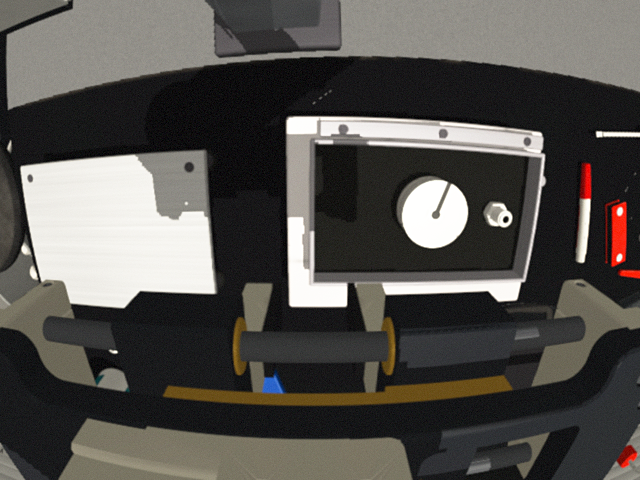

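```bash
python3 - <<'E'
import cv2
a=cv2.imread('pics/wrist13.png')[100:310,275:560]; cv2.imwrite('pics/g4.png',cv2.resize(a,None,fx=2.8,fy=2.8,interpolation=cv2.INTER_CUBIC))
E
```

```text
(no output)
```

View pics/g4.png

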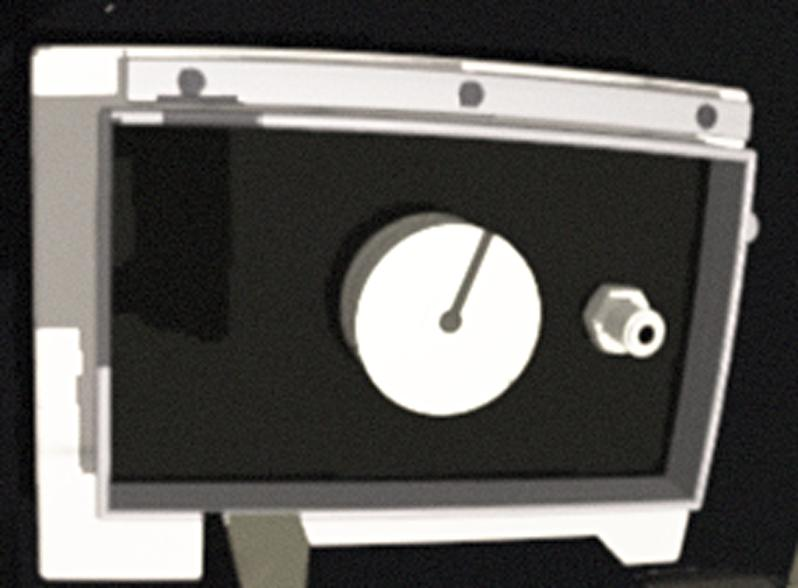

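```bash
python3 - <<'E'
from h import *
W=load('wrist',13)
g=lambda u,v:(u/2.8+275-.3,v/2.8+100-.3)
B={}
for k,u,z in [('T-- ',(99,111),.092),('T-+',(756,151),.092),('T+-',(101,517),.092),('T++',(703,508),.092),('s1',(191,82),.076),('s2',(471,94),.076),('s3',(707,117),.076),('slab--',(32,47),.06),('slab+-',(43,576),.06),('weight',(451,321),.094)]: B[k]=wback(*W,g(*u),z); print(k,B[k].round(4))
# fence screws -> axis: centre line x=-84
d=B['s3']-B['s1']; print('fence ang',np.arctan2(-d[0],d[1]),'tray ang',[np.arctan2(-(q[0]),q[1]) for q in (B['T-+']-B['T-- '],B['T++']-B['T+-'])])
a=-.0395; X=np.array([np.cos(a),np.sin(a)]);Y=np.array([-np.sin(a),np.cos(a)])
C=np.mean([B[k] for k in ('T-- ','T-+','T+-','T++')],0)[:2]
print('tray centre vs fence mid screw: dx (want -12+84=72)',1e3*(C-B['s2'][:2])@X,'dy (want 2-10=-8)',1e3*(C-B['s2'][:2])@Y)
m=(B['slab--']+B['slab+-'])[:2]/2; print('slab -y edge mid -> tray x,y in slab',1e3*(C-m)@X,1e3*(C-m)@Y-130)
print('weight rel',1e3*(B['weight'][:2]-C)@X,1e3*(B['weight'][:2]-C)@Y)
E
```

```text
T--  [0.3933 0.0883 0.092 ]
T-+ [0.4029 0.3081 0.092 ]
T+- [0.5221 0.0839 0.092 ]
T++ [0.5328 0.3038 0.092 ]
s1 [0.386  0.1166 0.076 ]
s2 [0.3895 0.2066 0.076 ]
s3 [0.3934 0.2969 0.076 ]
slab-- [0.3732 0.0674 0.06  ]
slab+- [0.5606 0.0608 0.06  ]
weight [0.4595 0.1958 0.094 ]
fence ang -0.0411302774383984 tray ang [np.float64(-0.043872260443914714), np.float64(-0.0488695842336714)]
tray centre vs fence mid screw: dx (want -12+84=72) 73.65081422154763 dy (want 2-10=-8) -7.69026816651145
slab -y edge mid -> tray x,y in slab -9.318902521420563 1.6270016313908684
weight rel -3.2381973915516125 -0.3033412128357977
```

```bash
python3 plan.py .560 .192 .2 1.5318 6; python3 plan.py .560 .192 .074 1.5318 6 .560 .192 .2 1.5318
python3 - <<'E'
from h import *
S=load('scene')
for z in (.05,.08): print(back(*S,(267,268),z),back(*S,(178,358),z))
E
```

```text
from [0.4589 0.0879 0.2376] 1.5317 d [ 0.1011  0.1041 -0.0376] dyaw 0.0001
1.8 1.62 0.63 -0; 1.8 1.62 0.63 -0; 1.8 1.61 0.62 -0; 1.8 1.62 0.63 -0; 1.8 1.61 0.62 -0; 1.8 1.62 0.63 -0
from [0.56  0.192 0.2  ] 1.5318 d [ 0.     0.    -0.126] dyaw 0.0
0 0 2.1 -0; 0 0 2.1 -0; 0 0 2.1 -0; 0 0 2.1 -0; 0 0 2.1 -0; 0 0 2.1 -0
[0.62513944 0.16479773 0.05      ] [0.60919383 0.46309769 0.05      ]
[0.60682391 0.1826391  0.08      ] [0.59137202 0.47170281 0.08      ]
```

Request:
apply_moves(deltas="1.8 1.62 0.63 0; 1.8 1.62 0.63 0; 1.8 1.61 0.62 0; 1.8 1.62 0.63 0; 1.8 1.61 0.62 0; 1.8 1.62 0.63 0; 0 0 0 0; 0 0 0 0", gripper=1)

```text
t: 26.18
eef_pos: [0.5586, 0.1911, 0.1973]
ee_rot: [-3.14, 0.001, 1.532]
force: [-0.6, -1.0, 1.3]
width: 0.0004
```

Request:
apply_moves(deltas="0 0 2.1 0; 0 0 2.1 0; 0 0 2.1 0; 0 0 2.1 0; 0 0 2.1 0; 0 0 2.1 0; 0 0 0 0")

```text
t: 27.05
eef_pos: [0.5579, 0.1904, 0.071]
ee_rot: [-3.139, 0.002, 1.531]
force: [-0.1, 0.4, 0.6]
width: 0.0005
```

```bash
python3 look.py 14 scene wrist; python3 - <<'E'
import cv2
a=cv2.imread('pics/scene14.png')[220:400,220:400]; cv2.imwrite('pics/g1.png',cv2.resize(a,None,fx=3.3,fy=3.3,interpolation=cv2.INTER_CUBIC))
E
```

```text
27.05 [0.55794556 0.19042018 0.07103168] [-3.13921446e+00  1.61691978e-03  1.53112432e+00] [-0.1243399   0.37840507  0.56730518] [-0.0322116   0.00902444  0.03388334] 0.0005183035577301173
```

View pics/g1.png

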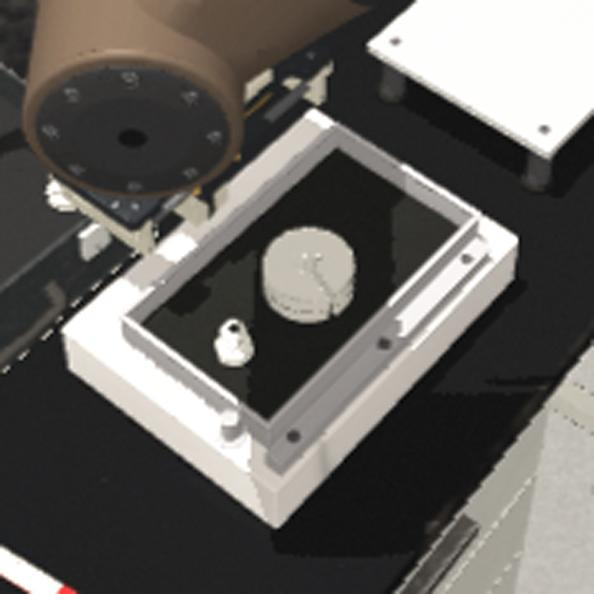

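View pics/wrist14.png

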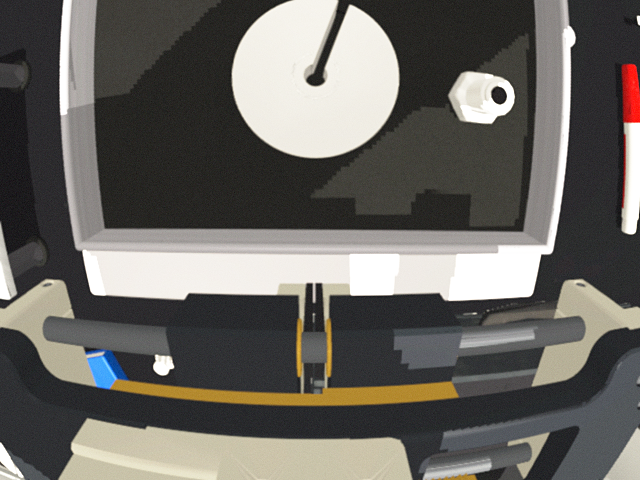

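Request:
apply_moves(deltas="0 -0.4 0 0; 0 -0.5 0 0; 0 -0.4 0 0; 0 -0.2 0 0; 0 0 0 0; 0 0 0 0")

```text
t: 27.9
eef_pos: [0.5444, 0.1922, 0.0721]
ee_rot: [3.141, -0.0, 1.532]
force: [0.1, 0.2, -0.9]
width: 0.0002
```

Request:
apply_moves(deltas="0 -0.1 0 0; 0 -0.1 0 0; 0 -0.1 0 0; 0 0 0 0; 0 0 0 0")

```text
t: 28.52
eef_pos: [0.5413, 0.1922, 0.0721]
ee_rot: [-3.142, -0.0, 1.532]
force: [-0.7, -0.4, -0.2]
width: 0.0003
```

Request:
apply_moves(deltas="0 -0.1 0 0; 0 -0.1 0 0; 0 0 0 0; 0 0 0 0")

```text
t: 29.02
eef_pos: [0.5393, 0.1923, 0.0721]
ee_rot: [3.142, -0.0, 1.532]
force: [-0.1, 0.4, 0.5]
width: 0.0005
```

Request:
apply_moves(deltas="0 -0.1 0 0; 0 0 0 0; 0 0 0 0")

```text
t: 29.4
eef_pos: [0.5384, 0.1924, 0.0721]
ee_rot: [3.141, -0.0, 1.532]
force: [0.2, 0.5, 0.0]
width: 0.0007
```

Request:
apply_moves(deltas="0 -0.1 0 0; 0 0 0 0; 0 0 0 0")

```text
t: 29.78
eef_pos: [0.5373, 0.1924, 0.0721]
ee_rot: [3.142, -0.0, 1.532]
force: [0.1, 0.8, 0.1]
width: 0.0006
```

Request:
apply_moves(deltas="0 -0.1 0 0; 0 0 0 0; 0 0 0 0")

```text
t: 30.15
eef_pos: [0.5367, 0.1925, 0.0722]
ee_rot: [3.141, -0.0, 1.532]
force: [3.9, -0.4, -0.6]
width: -0.0
```

Request:
apply_moves(deltas="0 -0.1 0 0; 0 0 0 0; 0 0 0 0")

```text
t: 30.52
eef_pos: [0.5366, 0.1925, 0.0724]
ee_rot: [3.14, -0.0, 1.532]
force: [7.3, -2.8, -2.4]
width: 0.0008
```

```bash
python3 look.py 15 wrist
```

```text
30.525 [0.53657438 0.19254939 0.07238485] [ 3.13957998e+00 -4.58028096e-04  1.53182815e+00] [ 7.27177053 -2.75020858 -2.42977885] [-0.76069032 -2.75828051  0.00480654] 0.000797152691190692
```

View pics/wrist15.png

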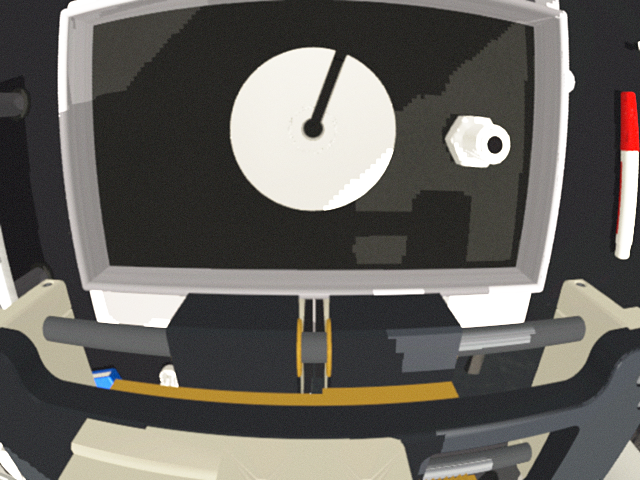

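Request:
apply_moves(deltas="0 0.1 0 0; 0 0.4 0 0; 0 0.8 0 0; 0 0.9 0 0; 0 0 -2 0; 0 0 -4 0; 0 0 -5 0; 0 -3 -4 0; -4 -4 0 0; -5 -4 0 0")

```text
t: 31.82
eef_pos: [0.4441, 0.1067, 0.2223]
ee_rot: [3.141, -0.0, 1.533]
force: [0.0, -0.3, 1.2]
width: 0.0002
```

Request:
apply_moves(deltas="-4 0 0 0; 0 0 0 0; 0 0 0 0", gripper=-0.5)

```text
t: 32.2
eef_pos: [0.4438, 0.0673, 0.2223]
ee_rot: [3.141, -0.0, 1.531]
force: [-0.3, -0.1, 0.1]
width: 0.0247
```

```bash
python3 look.py 16 wrist scene side; python3 - <<'E'
import cv2
a=cv2.imread('pics/wrist16.png');cv2.imwrite('pics/h1.png',a)
a=cv2.imread('pics/scene16.png')[220:400,220:400]; cv2.imwrite('pics/g1.png',cv2.resize(a,None,fx=3.3,fy=3.3,interpolation=cv2.INTER_CUBIC))
E
```

```text
32.2 [0.44376642 0.06729575 0.22227631] [ 3.14124052e+00 -3.37844356e-04  1.53068671e+00] [-0.25295392 -0.10869836  0.08875007] [ 0.01357321 -0.03330293  0.02749794] 0.024669751990791414
```

View pics/h1.png

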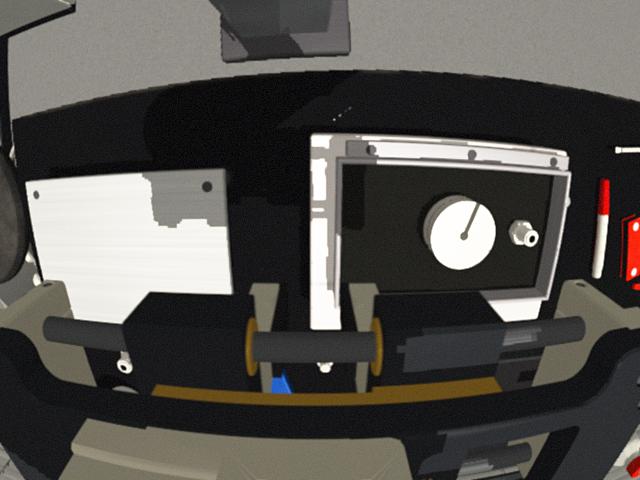

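View pics/g1.png

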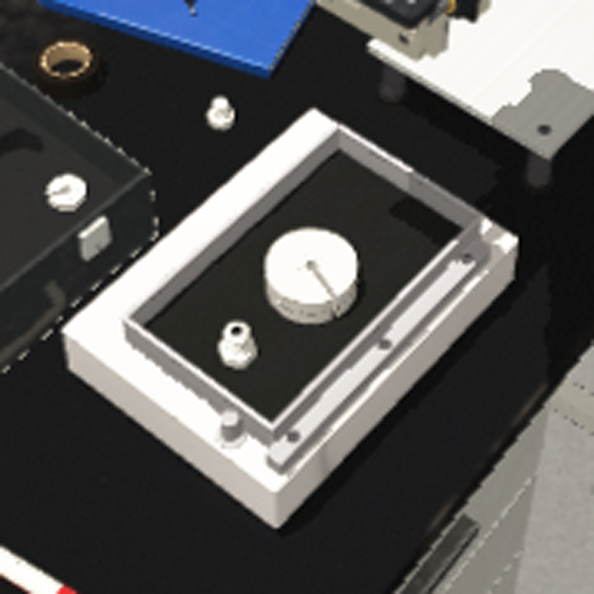

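View pics/side16.png

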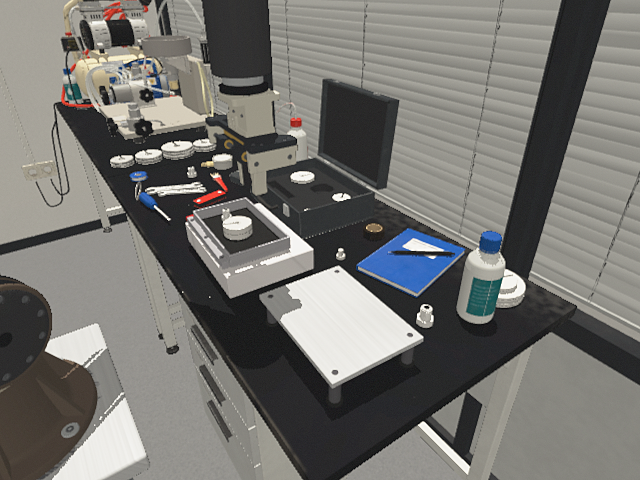

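```bash
python3 - <<'E'
import cv2
a=cv2.imread('pics/wrist16.png')[120:340,300:585]; cv2.imwrite('pics/g4.png',cv2.resize(a,None,fx=2.7,fy=2.7,interpolation=cv2.INTER_CUBIC))
E
```

```text
(no output)
```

View pics/g4.png

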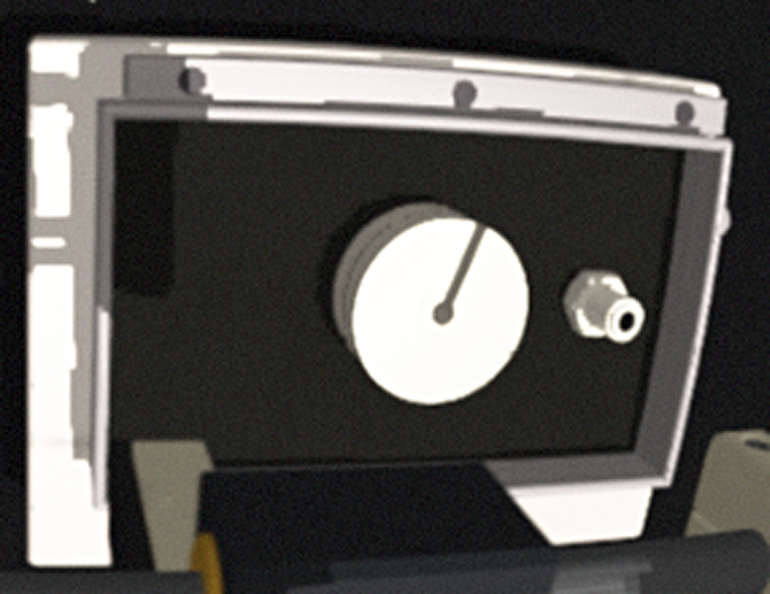

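```bash
python3 - <<'E'
from h import *
W=load('wrist',16)
g=lambda u,v:(u/2.7+300-.3,v/2.7+120-.3)
B={}
for k,u,z in [('T-- ',(97,101),.092),('T-+',(732,141),.092),('T++',(672,489),.092),('s1',(193,80),.076),('s2',(465,94),.076),('s3',(685,113),.076)]: B[k]=wback(*W,g(*u),z); print(k,B[k].round(4))
d=B['s3']-B['s1']; a=np.arctan2(-d[0],d[1]); q=B['T-+']-B['T-- ']; print(a,np.arctan2(-q[0],q[1]))
a=-.04;X=np.array([np.cos(a),np.sin(a)]);Y=np.array([-np.sin(a),np.cos(a)])
C=(B['T-- ']+B['T++'])[:2]/2
print('tray slab x,y:',1e3*(C-B['s2'][:2])@X-84,1e3*(C-B['s2'][:2])@Y+10)
E
```

```text
T--  [0.3902 0.0867 0.092 ]
T-+ [0.4004 0.3079 0.092 ]
T++ [0.5323 0.3047 0.092 ]
s1 [0.3859 0.1171 0.076 ]
s2 [0.3898 0.207  0.076 ]
s3 [0.3933 0.2972 0.076 ]
-0.040915218161947854 -0.04627821742839081
tray slab x,y: -12.220208766854626 1.4953406373864748
```

```bash
python3 -c "
from station import job
print(job.job_done())"
```

```text
the job is handed in; nothing more can be done
None
```

The tray is on the slab, flush along the fence with its leading end at the pin. I handed the job in at about 32 s of the 64 s allowed; the hand-in gives no verdict.

**What I did**
- I gripped the weight, raised it about 8 mm, and set it down in the middle of the tray. It measured within about 3 mm of the tray's centre.
- I gripped the tray's tail wall and slid it level across the gap. The tool height stayed within 0.5 mm throughout.
- I swung the tail round until the pin pushed back with about 9 N, then released it.
- I nudged the long side with shut fingers until the fence pushed back firmly, with about 7 N on the tool and no further movement. Then I backed away and let go of everything.

**Last checks (wrist camera, measured from the fence screws)**

| Check | Measured | Wanted |
|---|---|---|
| Tray x in slab frame | -12.2 mm | -12 mm |
| Tray y in slab frame | +1.5 mm | +2 mm |
| Angle to the fence | about 0.005 rad | below 0.035 rad |

In the last pictures the weight and adapter stand upright in the tray, and the oil bottle and plug look undisturbed (judged by eye, not measured).

**Disagreements**
- **Askew angle at the start:** I measured about 9.7° between tray and slab, against the stated 3 to 7°. Both the fixed cameras and the wrist camera gave this.
- **Position after the first release:** the tray measured about 2 mm off the fence, although the view before release had shown it flush. I made the nudge for that reason.

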